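# Half-press to focus, then shoot: record photograph on the copy stand

### The job

Stand the power meter head upright in the middle of the copy stand's round table with its disc squarely facing the camera and let go of it. Then take its picture: press the camera's release button halfway, to its first stop, and hold it there until the lens has run out and stopped (about 2 s), only then press it right down to its second stop without forcing the camera, and let the button come up again. Leave the other things where they are.

Things in the scene. Friction and masses are not known exactly. Their poses are not given: they have to be found in the camera images.
- copy_stand: Fixed copy stand: grey base board 365 x 200 mm, top 18 mm up; on it, nearest the robot, a round black table, behind that a column carrying a camera and, above it, a LED bar. Origin: underside of the board; +x runs from the table (axis at x = -105 mm) to the column (155 to 185 mm); -x is the robot's side. The bar is 170 mm wide (y), x = 19 to 71 mm, underside 500 mm up: over camera and button.
- table_centre (a point): Centre of the top of the round table (diameter 100 mm, 10 mm thick, top 28 mm above the worktop).
- camera: Black camera 128 x 70 x 38 mm, rigid on the stand, lens 200 mm from the object, looking down at the table 35 deg below level. Origin: centre of its underside. x points out of its back (the lens looks along -x), y along its 128 mm length, z out of its top, which leans 35 deg from vertical toward the table.
- button_top (a point): Centre of the top of the release button, a bright round 20 mm button on the camera's top above the rubber grip, at its +y end (left seen from the robot). Moves with the button; pressed along the camera's -z. Stands 16 mm proud of its 24 mm collar, the highest thing within 30 mm. The LED bar blocks a gripper pointing straight down: tilt it 25 to 40 deg, the way the button leans.
- half_press (a joint): First stage of the button: 0 = up, 0.004 m = at its first stop. Light spring: 1 N to start, 3 N at the stop.
- full_press (a joint): Second stage, in line below the first: 0 = not pressed, 0.003 m = right down (second stop). Stays at 0 until the push reaches 9 N, needs 12 N at the second stop: at the first stop the button feels like a wall from 3 to 9 N. Total travel 7 mm. Springs back when let go.
- lens_front (a point): Middle of the front of the lens barrel (58 mm diameter). In the camera's frame its x is -54 mm with the lens run in, -66 mm when it has run out and is in focus. It runs out while the button is held at the first stop, taking 1 to 2 s, and back in when the button is let go. Pressing into the second stage with the lens out less than 9 mm spoils the picture.
- meter_head: Power meter head, matt black, about 180 g: upright round disc, 54 mm diameter, 15 mm thick, centre 43 mm up, top at 70 mm, on a round foot of 48 mm diameter, 20 mm high. Origin: centre of its underside; z up; the disc's front (recessed sensor face) looks along its -x. Grasp the disc across its thickness (along x).
- pipette_bulb: Bystander: red rubber bulb 57 mm wide, 74 mm tall. Origin: its underside.
- tape_roll: Bystander: roll of masking tape, 88 mm, 19 mm tall, lying flat. Origin: its underside.
- clear_bottle: Bystander: clear bottle 52 mm wide, 92 mm tall. Origin: its underside.
- mug: Bystander: mug 80 mm wide, 90 mm tall. Origin: its underside.
- multimeter: Bystander: multimeter 158 x 78 x 44 mm lying flat. Origin: its underside.
Not all that is in view belongs to the job. Of the things shaped like the meter_head, the black one is meant.

How it is judged:
On the way, in this order (a step that is already met when the one before it is completed fails the run):
1. the meter head stands upright in the middle of the round table (within 15 mm), its front facing the camera (within 0.25 rad), released and still (distance between meter_head and table_centre below 0.015 m and angle between meter_head's own z axis and vertical below 0.1 rad and angle between the x axis of meter_head and the x axis of copy_stand, either way round below 0.25 rad and x of camera in the frame of meter_head below -0.1 m and contact force between the fingers and meter_head below 0.1 N and linear speed of meter_head below 0.02 m/s), for 0.2 s.
2. the button is held at its first stop, not into the second stage, until the lens has run out at least 10 mm (value of joint half_press above 0.0032 m and value of joint full_press below 0.001 m and x of lens_front in the frame of camera below -0.064 m), for 0.5 s.
3. the button is pressed down to its second stop (at least 2.2 of 3 mm) with the lens out (value of joint full_press above 0.0022 m and x of lens_front in the frame of camera below -0.063 m), for 0.1 s.
At the end, for the whole second after the job is handed in: The button is up again (both stages under 1 mm) and the meter head stands at rest and upright on the round table, within 15 mm of its centre, its front facing the camera within 0.25 rad (value of joint each of half_press, full_press below 0.001 m and distance between meter_head and table_centre below 0.015 m and angle between meter_head's own z axis and vertical below 0.1 rad and angle between the x axis of meter_head and the x axis of copy_stand, either way round below 0.25 rad and x of camera in the frame of meter_head below -0.1 m and linear speed of meter_head below 0.02 m/s); the robot touches nothing.
It fails at once if the button is pressed into its second stage (over 1.2 mm) while the lens is out by less than 9 mm: a spoilt picture (value of joint full_press above 0.0012 m and x of lens_front in the frame of camera above -0.063 m).
It fails at once if the robot pushes on the camera or its button with more than 40 N (contact force between the arm and camera above 40 N).
It fails at once if the fingers push on the camera or its button with more than 40 N (contact force between the fingers and camera above 40 N).
It fails at once if the meter head is tipped over (angle between meter_head's own z axis and vertical above 0.6 rad).
It fails at once if a bystander is moved by more than 30 mm (distance of any of pipette_bulb, tape_roll, clear_bottle, mug, multimeter from where it was at the start of the episode above 0.03 m).
It also fails if it takes over 58 s, if anything falls off the work surface, if the arm or the gripper's body presses on something with over 40 N, if the wrist force passes 120 N, or if a joint passes its speed limit or range.

### The arm

A 6-joint arm with a two-finger parallel gripper is mounted at the origin on a cart in front of the work surface, level with it; the furniture and walls round the work are solid. World frame = base frame: x ahead of the robot, y to its left, z up, the work surface at z = 0. Lengths are in m, angles in rad, forces in N, time in s.
With the tool pointing down it reaches from about 0.35 to 0.775 m from the base axis. Payload 5.5 kg.
Tool frame: the origin (TCP) lies midway between the tips of the shut fingers; the grasp point (between the pads) lies 19 mm behind it; z points along the fingers, y is the line along which they close (so a half turn about z gives the same grasp; the last joint's range is limited). The gripper opens to 85 mm and grips with 20 to 120 N. Pads are 22 mm wide; open, the fingers measure 114 mm over their backs; the gripper's body (76 mm by 85 mm) begins 54 mm behind the grasp point. The pads swing forward as they close: fully open they stand 13 mm farther back than shut.
Start: joints at [-1.384, 0.313, 0.046, 1.304, 0, 1.431], TCP at [0.185, -0.545, 0.231] pointing down, gripper open.
Joint ranges: [-2.76, 2.76], [-0.86, 1.69], [-1.03, 1.26], [-2.2, 2.34], [-1.47, 1.5], [-3.14, 3.14]. Speed limits (rad/s): [2.57, 2.57, 3.14, 3.14, 3.14, 3.14].

### API

Orientations are given as a unit quaternion [w, x, y, z].
In Python, from workcell import env gives the robot as it stands. The module is installed in compiled form; this text tells all that it offers.
- The arm moves only by the tool carry_out, never from a script. Its argument "series" is a list of rows, each an object with "delta_rot": the turn, a rotation vector about the world's x, y, z normalised to -1 to 1, where 1 is 0.1 rad, a list of three; "travel": the shift along the world's x, y, z normalised to -1 to 1, where 1 is 0.025 m, a list of three; "fingers": the closure, from -1 (fully open) to 1 (shut). In form: [{"delta_rot": [ax, ay, az], "travel": [tx, ty, tz], "fingers": fingers}, ...]. A call has 1 to 5 rows; each row shifts and turns the commanded pose from where the row before left it; what a row does not reach is not made up. A row lasts 1/8 s, in which the tool goes at most 62.5 mm and 10.7 degrees, less where a joint would pass 70% of its speed; a pose out of reach is approached as far as the arm can. A call with a number of a shift or a turn outside -1 to 1 is refused whole. A call with a gripper value outside its range is refused whole. The fingers move at their own pace and stop on an object; "squeeze" is the grip in N (left out, the last holds). Time passes only in rows, so rows that do not move let the fingers close. It gives the time, the measured TCP pose, the force, the opening and the grip force at its end, in the units of the state.
- env.get_state(): the state, without advancing time (a new reading comes with each control period).
- env.read_camera(name): name is "side" or "top" or "wrist"; returns a dict with "color" (400x640x3 uint8, red, green, blue), "fx", "fy", "cx", "cy" (pixels), "world_from_camera" (4x4, takes a point from camera to world coordinates); the wrist camera has in their place "hand_eye" (4x4, takes a point from camera to tool coordinates, whose origin is the TCP and whose axes are the flange's). Camera axes: x right, y up, looking along -z (the intrinsics and any distortion apply to the point x, -y, -z); pixel columns grow to the right and rows downward; lengths in m; the calibration is good to about 2 mm. A picture is of the moment at which its call begins: read the wrist's pose just before it. There is no depth.
- env.hand_in(): hands the job in; it is judged then, once.
The state is a dict: "clock": time; "joint_pos": joint angles; "qvel": joint speeds; "tau": joint torques, N m; "tcp_pos": TCP position; "orientation": TCP orientation; "wrist_force": force on the tool from outside, world axes, zero at the start; "ft_torque": the same for the moment, N m; "finger_gap": finger opening in m; "grip_force": force on a finger pad.
Only numpy, scipy, OpenCV 4.12 (cv2) and the standard library are available. Lean on these libraries where they do the work, as an engineer would, in place of code of your own. Each camera call takes 0.05 s, during which the arm holds its last target. There are 200 camera calls.

## Working session

There is one attempt and no reset: what is moved stays moved. The work goes in short steps, Python scripts to look and compute and a tool call to move; the robot and the scene stay as the last step left them, time stands still between calls to the robot, and variables do not carry over. Pictures are saved under pics/ and viewed, at most 10 in all, crops included, and the job is handed in when it is done.

Besides the shell and the picture viewer there is one more tool, called after "Call:" as name(argument=value, ...), one argument or row to a line, values as JSON. carry_out: Moves the arm, as the interface text tells. Its arguments: {"type":"object","properties":{"series":{"type":"array","items":{"type":"object","properties":{"delta_rot":{"type":"array","items":{"type":"number"}},"travel":{"type":"array","items":{"type":"number"}},"fingers":{"type":"number"}}}},"squeeze":{"type":"number"}},"required":["series"]}

```bash
mkdir -p pics; python3 - <<'E'
from workcell import env
import cv2,numpy as np
print(env.get_state())
for n in("top","side"):
    r=env.read_camera(n); cv2.imwrite(f"pics/{n}0.png",r["color"][:,:,::-1])
    print(n,r["fx"],r["fy"],r["cx"],r["cy"],np.round(r["world_from_camera"],4).tolist(),r.keys())
E
```

```text
{'clock': 0.0, 'joint_pos': array([-1.38361023e+00,  3.13997893e-01,  4.50027986e-02,  1.30359056e+00,
        2.83582729e-05,  1.43119104e+00]), 'qvel': array([-0.00107469,  0.00120985, -0.00068977,  0.00151267, -0.00086159,
       -0.00029178]), 'tau': array([-1.28186235e-03, -4.80622852e+01,  2.98533618e+01,  1.93934399e-02,
       -8.84276255e-05,  2.72478573e-06]), 'tcp_pos': array([ 0.18448168, -0.54408054,  0.23042003]), 'orientation': array([-8.94746531e-04,  9.86680204e-01,  1.62669522e-01, -7.10725384e-06]), 'wrist_force': array([-0.06773794,  0.04720466,  0.28343586]), 'ft_torque': array([ 0.00649549, -0.00418952, -0.02266408]), 'grip_force': 0.0, 'finger_gap': 0.08533545570989291}
top 440.7563548602003 440.7563548602003 321.3105514943725 200.29120956334884 [[0.043, 0.9779, -0.2047, 0.2149], [-0.9991, 0.0432, -0.0033, -0.0419], [0.0056, 0.2046, 0.9788, 1.5956], [0.0, 0.0, 0.0, 1.0]] dict_keys(['color', 'fx', 'fy', 'cx', 'cy', 'world_from_camera'])
side 474.62666926546245 474.62666926546245 325.2902313521663 201.70853816014366 [[0.9086, 0.2129, -0.3593, -0.0845], [-0.4172, 0.503, -0.7569, -1.2701], [0.0196, 0.8377, 0.5458, 1.0536], [0.0, 0.0, 0.0, 1.0]] dict_keys(['color', 'fx', 'fy', 'cx', 'cy', 'world_from_camera'])
```

View pics/top0.png

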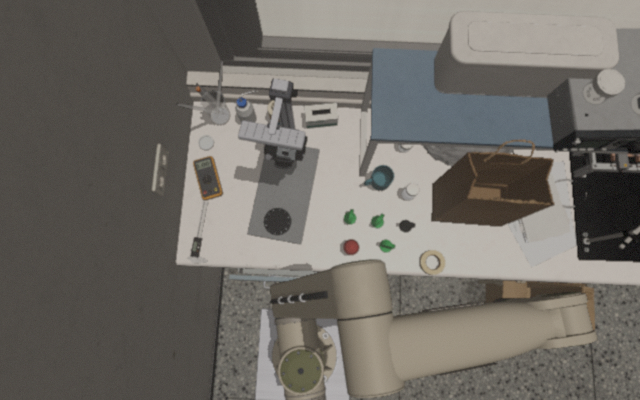

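View pics/side0.png

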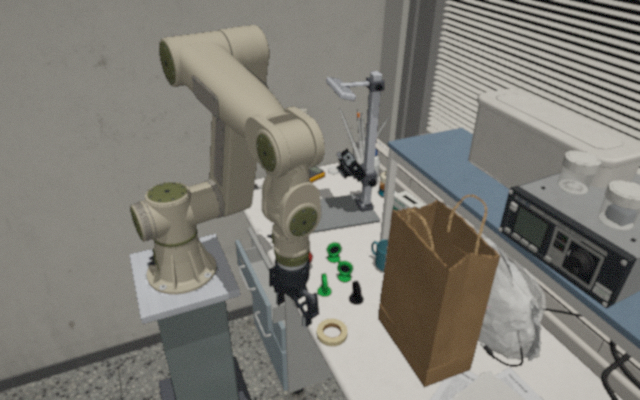

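The top view shows the black head at about (406,226), with the green decoys beside it. The round table is at (277,221), the camera near (285,155), the LED bar at (272,137). In the side view the black head is at (357,292). I'll zoom in on the details.

```bash
cat > h.py <<'E'
import numpy as np,cv2
from workcell import env
from scipy.spatial.transform import Rotation as R
def cam(n):
    r=env.read_camera(n); return r
def proj(r,P,T=None):
    T=r["world_from_camera"] if T is None else T
    p=(np.atleast_2d(P)-T[:3,3])@T[:3,:3]
    return np.c_[r["cx"]+r["fx"]*p[:,0]/-p[:,2], r["cy"]+r["fy"]*p[:,1]/p[:,2]]
def back(r,u,v,z,T=None):
    T=r["world_from_camera"] if T is None else T
    d=T[:3,:3]@np.array([(u-r["cx"])/r["fx"],-(v-r["cy"])/r["fy"],-1]); o=T[:3,3]
    return o+d*(z-o[2])/d[2]
E
python3 - <<'E'
from h import *
t=cv2.imread("pics/top0.png");s=cv2.imread("pics/side0.png")
a=cv2.resize(t[105:255,235:315],None,fx=4,fy=4,interpolation=2)
b=cv2.resize(t[205:255,340:420],None,fx=5,fy=5,interpolation=2)
c=cv2.resize(s[235:310,310:390],None,fx=4.5,fy=4.5,interpolation=2)
W=np.zeros((600,740,3),np.uint8);W[:600,:320]=a;W[:250,330:730]=b;W[255:255+337,330:690]=c
cv2.imwrite("pics/c1.png",W)
r=cam("top")
print(back(r,406,226,.04),back(r,277,221,.028))
cs=cv2.resize(s[65:235,300:390],None,fx=3.5,fy=3.5,interpolation=2);cv2.imwrite("pics/c2.png",cs)
E
```

```text
Traceback (most recent call last):
ValueError: could not broadcast input array from shape (338,360,3) into shape (337,360,3)
```

```bash
python3 - <<'E'
from h import *
t=cv2.imread("pics/top0.png");s=cv2.imread("pics/side0.png")
a=cv2.resize(t[105:255,235:315],None,fx=4,fy=4,interpolation=2)
b=cv2.resize(t[205:255,340:420],None,fx=5,fy=5,interpolation=2)
c=cv2.resize(s[235:310,310:390],(360,337),interpolation=2)
W=np.zeros((600,740,3),np.uint8);W[:600,:320]=a;W[:250,330:730]=b;W[255:255+337,330:690]=c
cv2.imwrite("pics/c1.png",W)
r=cam("top")
print(back(r,406,226,.04),back(r,277,221,.028))
# board corners from grey mask
hsv=cv2.cvtColor(t,cv2.COLOR_BGR2HSV); print(t[190,290],t[230,260],t[200,240])
E
```

```text
[ 0.45988954 -0.34248892  0.04      ] [0.45959496 0.11923011 0.028     ]
[117 119 121] [113 116 118] [172 179 186]
```

View pics/c1.png

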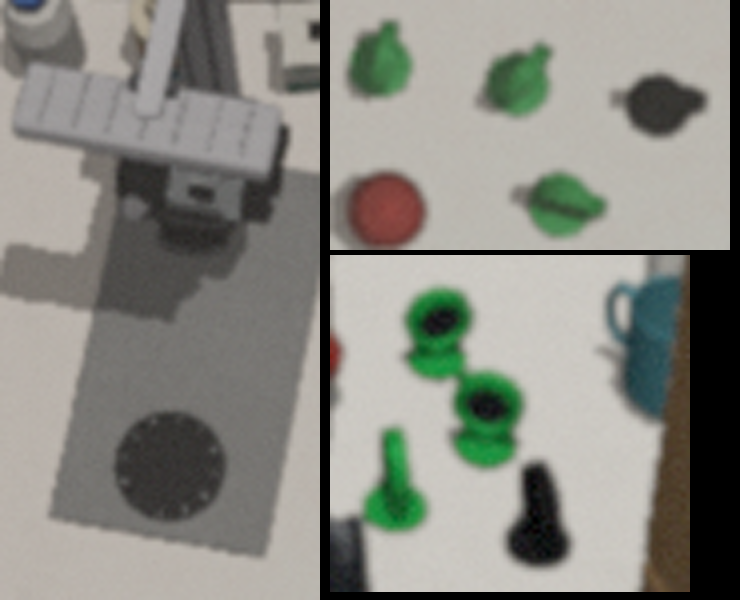

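The black head stands edge-on to the side camera, and its disc plane runs roughly along world y. The front side isn't visible. The table centre is at top px (277.5,221.5), the near board corners at (247.5,234.3) and (301.3,244.3), and a light round thing, probably the button, at (268.8,156.8). Next I'll bring the wrist camera over the head.

```bash
python3 - <<'E'
from h import *
r=cam("top")
A=back(r,247.5,234.3,.018);B=back(r,301.3,244.3,.018);C=back(r,315,147.5,.018)
print(A,B,C,np.linalg.norm(A-B)); d=A-B; print("yaw from AB",np.arctan2(-d[0],d[1]),"BC",np.arctan2((C-B)[1],(C-B)[0]))
w=cam("wrist");print(w["fx"],w["cx"],w["cy"],np.round(w["hand_eye"],4).tolist(),w.keys())
print(back(r,268.8,156.8,.26))
E
```

```text
[0.40821794 0.22308487 0.018     ] [0.38071366 0.02800999 0.018     ] [ 0.74576285 -0.00432526  0.018     ] 0.1970042997318852
yaw from AB -0.14007013960474093 BC -0.08834723172981207
336.40146735085386 317.60562969796564 200.37506935856987 [[0.0005, 0.9479, 0.3187, 0.0819], [1.0, -0.0003, -0.0007, -0.0002], [-0.0006, 0.3187, -0.9479, -0.1426], [0.0, 0.0, 0.0, 1.0]] dict_keys(['color', 'fx', 'fy', 'cx', 'cy', 'hand_eye'])
[0.62702832 0.13426958 0.26      ]
```

Call:
carry_out(
  series=[
    {"delta_rot": [0,0,0],"travel": [0.4,1,1],"fingers": -1},
    {"delta_rot": [0,0,0],"travel": [0.8,1,1],"fingers": -1},
    {"delta_rot": [0,0,0],"travel": [0.8,1,1],"fingers": -1},
    {"delta_rot": [0,0,0],"travel": [0.8,1,0],"fingers": -1},
    {"delta_rot": [0,0,0],"travel": [0.8,1,0],"fingers": -1},
  ],
)

```text
clock: 0.88
tcp_pos: [0.2752, -0.419, 0.3067]
orientation: [0.0, 0.987, 0.163, 0.0]
wrist_force: [0.5, 0.1, 0.8]
finger_gap: 0.0856
grip_force: 0.0
```

Call:
carry_out(
  series=[
    {"delta_rot": [0,0,0],"travel": [0.8,1,0],"fingers": -1},
    {"delta_rot": [0,0,0],"travel": [0.8,1,0],"fingers": -1},
    {"delta_rot": [0,0,0],"travel": [0.8,0,0],"fingers": -1},
    {"delta_rot": [0,0,0],"travel": [0,0,0],"fingers": -1},
  ],
)

```text
clock: 1.38
tcp_pos: [0.3358, -0.3701, 0.3061]
orientation: [0.0, 0.987, 0.164, 0.0]
wrist_force: [0.2, -0.1, 0.4]
finger_gap: 0.0853
grip_force: 0.0
```

```bash
python3 - <<'E'
from h import *
s=env.get_state(); r=cam("wrist"); cv2.imwrite("pics/w1.png",r["color"][:,:,::-1]); np.savez("w1.npz",p=s["tcp_pos"],q=s["orientation"])
print(s["tcp_pos"],s["orientation"],s["joint_pos"],s["clock"])
E
```

```text
[ 0.33579621 -0.37014945  0.30611389] [3.51173879e-04 9.86535797e-01 1.63545091e-01 1.88426650e-05] [-9.94637811e-01  1.54503330e-01  2.26750483e-02  1.43830935e+00
 -2.46636136e-04  1.81838861e+00] 1.375
```

View pics/w1.png

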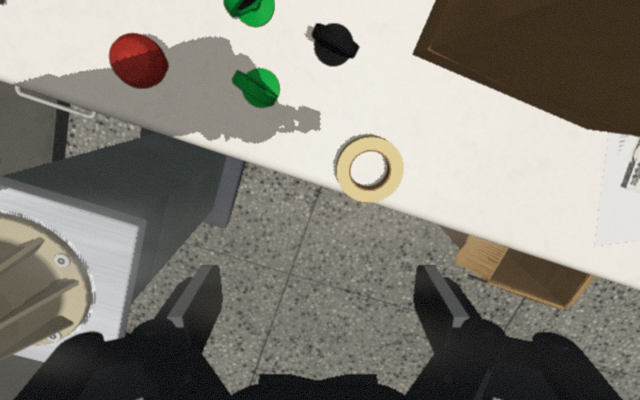

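The black head's foot is centred near (332,45) and the disc edge runs from (316,37) to (358,50). I'll zoom in to find the face.

```bash
cat >> h.py <<'E'
def wT(r,p,q):
    T=np.eye(4);T[:3,:3]=R.from_quat([q[1],q[2],q[3],q[0]]).as_matrix();T[:3,3]=p
    return T@r["hand_eye"]
E
python3 - <<'E'
from h import *
s=env.get_state(); r=cam("wrist");T=wT(r,s["tcp_pos"],s["orientation"]);print(T[:3,3],-T[:3,2])
for u,v,z in((332,45,.02),(316,37,.065),(358,50,.065),(358,50,.043)):print(back(r,u,v,z,T))
cv2.imwrite("pics/w1c.png",cv2.resize(r["color"][15:75,290:380,::-1],None,fx=7,fy=7,interpolation=2))
E
```

```text
[ 0.41257542 -0.34371412  0.44854018] [-0.30187256 -0.10338345 -0.94772613]
[ 0.462012   -0.34486155  0.02      ]
[ 0.45860613 -0.32654879  0.065     ]
[ 0.4610847  -0.37207972  0.065     ]
[ 0.46386721 -0.37370678  0.043     ]
```

View pics/w1c.png

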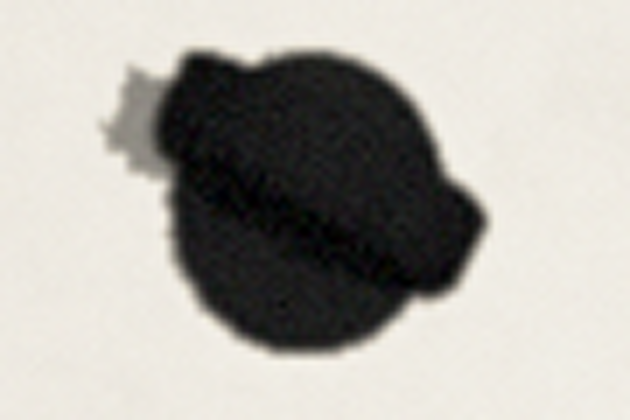

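A dark strip lies along the -x side of the disc, which suggests the recess faces the robot. I'll tilt the camera to confirm.

Call:
carry_out(
  series=[
    {"delta_rot": [0,-1,0],"travel": [0,0,-0.8],"fingers": -1},
    {"delta_rot": [0,-1,0],"travel": [0,0,-0.8],"fingers": -1},
    {"delta_rot": [0,-1,0],"travel": [0,0,-0.8],"fingers": -1},
    {"delta_rot": [0,-1,0],"travel": [0,0,-0.8],"fingers": -1},
    {"delta_rot": [0,-1,0],"travel": [0,0,0],"fingers": -1},
  ],
)

```text
clock: 2.1
tcp_pos: [0.3333, -0.3693, 0.2247]
orientation: [0.04, 0.956, 0.156, 0.245]
wrist_force: [-0.4, 1.0, 0.5]
finger_gap: 0.0854
grip_force: 0.0
```

```bash
python3 - <<'E'
from h import *
s=env.get_state(); r=cam("wrist");T=wT(r,s["tcp_pos"],s["orientation"]);print(s["tcp_pos"],T[:3,3],-T[:3,2])
c=proj(r,[[.462,-.345,.043]],T)[0];print(c)
u,v=np.clip(c,[50,35],[590,365]).astype(int)
im=r["color"][:,:,::-1];cv2.imwrite("pics/w2.png",im)
im=cv2.resize(im[v-35:v+35,u-50:u+50],None,fx=7,fy=7,interpolation=2)
cv2.imwrite("pics/w2c.png",np.clip(im.astype(float)*2,0,255).astype(np.uint8));print(u-50,v-35)
E
```

```text
[ 0.33334535 -0.36931262  0.22474768] [ 0.33273217 -0.34319317  0.38703061] [ 0.19150359 -0.10115518 -0.97626533]
[303.84837    136.63321664]
253 101
```

View pics/w2c.png

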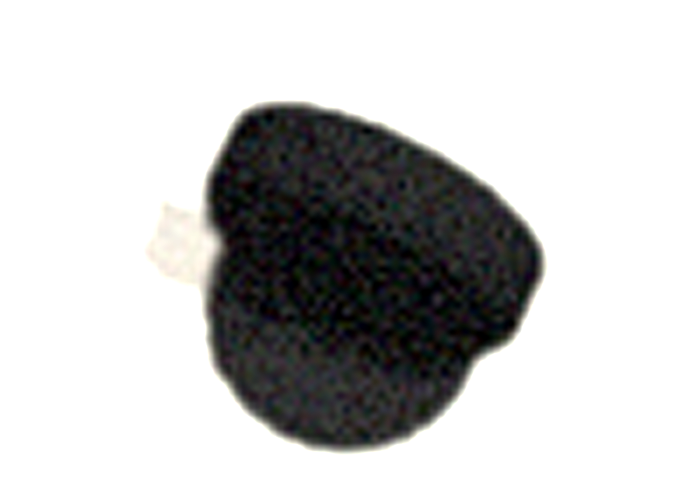

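```bash
cat > fit.py <<'E'
from h import *
from scipy.optimize import minimize
a=np.linspace(0,2*np.pi,60,endpoint=False)
def parts(x,y,yaw,z0=0):
    foot=np.r_[[[.024*np.cos(t),.024*np.sin(t),z] for z in(0,.02) for t in a]]
    disc=np.r_[[[d,.027*np.cos(t),.043+.027*np.sin(t)] for d in(-.0075,.0075) for t in a]]
    M=R.from_euler('z',yaw).as_matrix()
    return [p@M.T+[x,y,z0] for p in(foot,disc)]
def render(r,T,P,S,off,shape):
    m=np.zeros(shape,np.uint8)
    for p in P:
        uv=((proj(r,p,T)-off)*S*16).astype(np.int32)
        cv2.fillConvexPoly(m,cv2.convexHull(uv.reshape(-1,1,2)),1,shift=4)
    return m
def fit(r,T,gray,x0,z0=0,S=4,hw=45,thr=75):
    c=proj(r,[[x0[0],x0[1],.04+z0]],T)[0].astype(int); o=np.maximum(c-hw,0)
    g=gray[o[1]:c[1]+hw,o[0]:c[0]+hw]; G=cv2.resize(g,None,fx=S,fy=S,interpolation=2)<thr
    n,l,st,ce=cv2.connectedComponentsWithStats(G.astype(np.uint8))
    k=l[int((c-o)[1]*S),int((c-o)[0]*S)]; G=l==k
    f=lambda v:np.mean(render(r,T,parts(*v,z0),S,o-.0+(-.5+.5/S),G.shape)!=G)
    best=min((minimize(f,[x0[0],x0[1],y],method="Nelder-Mead",options=dict(initial_simplex=np.array([[x0[0],x0[1],y],[x0[0]+.006,x0[1],y],[x0[0],x0[1]+.006,y],[x0[0],x0[1],y+.25]]),xatol=1e-5,fatol=1e-6)) for y in np.arange(-1.4,1.5,.35)),key=lambda o:o.fun)
    return best.x,best.fun,G.mean()
E
python3 - <<'E'
from fit import *
s=env.get_state(); F=[cam("wrist") for _ in range(6)];r=F[0];T=wT(r,s["tcp_pos"],s["orientation"])
im=np.mean([f["color"] for f in F],0)
g=im.mean(2).astype(np.uint8)
x,e,_=fit(r,T,g,[.462,-.345]);print(x,e,_)
M=R.from_euler('z',x[2]).as_matrix()
for nm,d in(("-x face",-.0075),("edge",0)):
  for rad in (.006,.012,.018,.0235,.026):
    p=np.array([[d,rad*np.cos(t),.043+rad*np.sin(t)] for t in np.linspace(0.2,np.pi-.2,9)])@M.T+[x[0],x[1],0]
    uv=proj(r,p,T).astype(np.float32); v=cv2.remap(im.astype(np.float32),uv[:,0],uv[:,1],1).mean(1); print(nm,rad,v.round(1).ravel())
u=proj(r,[[.462,-.345,.043]],T)[0].astype(int)
c=im[u[1]-35:u[1]+35,u[0]-70:u[0]+50,::-1]; c=cv2.resize(c,None,fx=6,fy=6,interpolation=2)
cv2.imwrite("pics/w3.png",np.clip((c-10)*5,0,255).astype(np.uint8))
E
```

```text
[ 0.4633894  -0.34488964 -0.27407038] 0.033310185185185186 0.21268518518518517
-x face 0.006 [4.7 5.5 7.2 6.6 8.  7.7 9.8 6.8 8.5 7.5 8.6 9.2 7.5 7.1 7.7 7.6 9.8 7.6
 8.4 5.4 8.1 6.5 8.4 7.3 9.9 9.5 8.3]
-x face 0.012 [ 7.4  7.7  8.   9.3  6.2  9.   5.2  5.8  5.6  9.8 10.1  9.4  7.1  7.6
  7.   6.3  7.7  6.4 11.7  9.7 10.9  6.4  7.6  7.   9.9 10.7  9.6]
-x face 0.018 [10.3  6.8  8.4  7.8  8.5  9.6  8.8  8.   5.4  6.9  7.9  7.2  8.9  9.7
 10.1  6.9  8.9  5.8  9.   6.1  7.5  9.5  7.1  8.1  7.   8.7  9.2]
-x face 0.0235 [18.2 19.3 19.7 11.5 14.3 15.2 11.9 10.8 11.1 12.6 12.1 11.1  9.7  7.8
  8.6  7.6  7.8  8.   8.3  8.3  9.3  8.2  9.7  9.5 57.5 57.9 54.4]
-x face 0.026 [117.  115.2 108.3  19.4  19.3  16.1  13.   13.6  13.1  14.   14.1  15.7
  11.1  11.   11.9  10.6  12.   10.8   8.5   6.9   7.1   9.3   8.8   9.2
 192.4 193.2 182. ]
edge 0.006 [ 7.6  9.6  9.2 11.1 11.3 10.1 12.8 11.9 11.1 10.7 10.2 11.5  9.3 10.1
 10.2 11.1 10.4 10.1  8.9 10.1 12.   7.3  7.   6.9  8.1  8.3  8.1]
edge 0.012 [14.1 13.9 15.7 16.2 15.1 16.4 17.7 17.3 17.5 15.7 16.3 15.9 17.5 16.2
 18.3 15.6 14.8 15.4 12.8 11.7 13.6  8.9  8.6 11.2  9.5 11.1 10.3]
edge 0.018 [18.8 16.8 19.8 16.1 16.6 17.2 19.6 18.7 19.7 16.1 18.9 18.7 19.1 17.4
 17.3 19.3 19.1 19.6 15.2 14.3 15.2 12.2 11.4 14.6 10.5  8.6 15.6]
edge 0.0235 [16.  16.  15.4 13.1 14.6 13.1 17.9 18.4 19.3 20.  17.9 20.2 21.3 20.7
 21.6 19.9 20.2 22.2 18.  18.  19.6 16.2 17.  16.3  8.8  8.8 10. ]
edge 0.026 [45.8 46.1 43.8 12.8 12.9 13.6 16.9 17.7 16.7 20.6 20.3 22.1 22.4 22.4
 21.8 19.2 18.6 19.5 19.9 17.6 19.8 15.8 15.6 15.3 71.9 71.7 68. ]
```

View pics/w3.png

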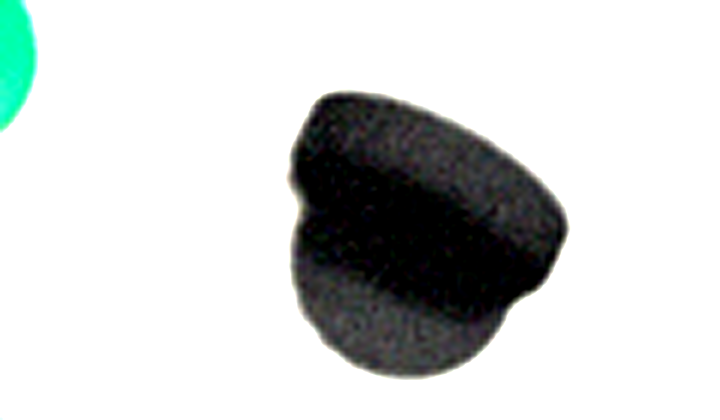

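```bash
python3 - <<'E'
from fit import *
t=cam("top");w=cam("wrist");D=np.load("w1.npz");T1=wT(w,D["p"],D["q"])
for z in(0,.1,.2,.3):print(z,back(t,432,220,z)[:2].round(3),back(w,414,52,z,T1)[:2].round(3))
g=cv2.imread("pics/w1.png",0);print(fit(w,T1,g,[.462,-.345],hw=40))
print(back(w,315,28,.043,T1),back(w,355.7,50,.043,T1))
E
```

```text
0 [ 0.493 -0.446] [ 0.49  -0.442]
0.1 [ 0.475 -0.42 ] [ 0.473 -0.42 ]
0.2 [ 0.458 -0.395] [ 0.456 -0.398]
0.3 [ 0.44 -0.37] [ 0.439 -0.376]
(array([ 0.46298525, -0.34636589, -0.14152075]), np.float64(0.039833984375), np.float64(0.222431640625))
[ 0.47012137 -0.3214414   0.043     ] [ 0.46394771 -0.37106853  0.043     ]
```

```bash
python3 - <<'E'
from fit import *
t=cam("top");s=cam("side")
for z in(0,.1,.2,.3):print(z,proj(s,back(t,432,220,z)),proj(s,back(t,447,152,z)))
print(proj(s,[[.463,-.345,0]]))
E
```

```text
0 [[379.19393189 318.10515516]] [[463.479425 305.493462]]
0.1 [[372.35208584 289.39569332]] [[454.09111115 278.15296924]]
0.2 [[365.07908488 258.87703767]] [[444.08703289 249.01925752]]
0.3 [[357.33284773 226.37260856]] [[433.40455566 217.90992354]]
[[354.59527942 298.65224731]]
```

Call:
carry_out(
  series=[
    {"delta_rot": [0,1,0],"travel": [0.9,0.2,0.2],"fingers": -1},
    {"delta_rot": [0,1,0],"travel": [0.9,0.2,0.2],"fingers": -1},
    {"delta_rot": [0,1,0],"travel": [0.9,0.2,0],"fingers": -1},
    {"delta_rot": [0,1,0],"travel": [0.9,0.2,0],"fingers": -1},
    {"delta_rot": [0,1,0],"travel": [0.9,0.2,0],"fingers": -1},
  ],
)

```text
clock: 3.28
tcp_pos: [0.4484, -0.3443, 0.2369]
orientation: [0.001, 0.987, 0.163, -0.001]
wrist_force: [-0.5, -0.8, -0.0]
finger_gap: 0.0854
grip_force: 0.0
```

Call:
carry_out(
  series=[
    {"delta_rot": [0,1,0],"travel": [0.9,0.2,0],"fingers": -1},
    {"delta_rot": [0,0,0],"travel": [0.9,0,0],"fingers": -1},
    {"delta_rot": [0,0,0],"travel": [0,0,0],"fingers": -1},
  ],
)

```text
clock: 3.65
tcp_pos: [0.4939, -0.339, 0.2352]
orientation: [-0.008, 0.985, 0.164, -0.05]
wrist_force: [-0.3, 0.3, -0.9]
finger_gap: 0.0852
grip_force: 0.0
```

```bash
python3 - <<'E'
from fit import *
s=env.get_state(); F=[cam("wrist") for _ in range(4)];r=F[0];T=wT(r,s["tcp_pos"],s["orientation"])
im=np.mean([f["color"] for f in F],0);g=im.mean(2).astype(np.uint8)
print(s["tcp_pos"],T[:3,3],fit(r,T,g,[.463,-.345],hw=60))
u=proj(r,[[.462,-.345,.043]],T)[0].astype(int);print(u)
y0,x0=max(u[1]-40,0),max(u[0]-60,0)
c=cv2.resize(im[y0:u[1]+45,x0:u[0]+60,::-1],None,fx=6,fy=6,interpolation=2)
cv2.imwrite("pics/w4.png",np.clip((c-5)*4,0,255).astype(np.uint8))
E
```

```text
[ 0.49390809 -0.33899866  0.23520082] [ 0.58526239 -0.31236126  0.36928111] (array([ 0.46700687, -0.34627078,  2.86098169]), np.float64(0.01820746527777778), np.float64(0.12249131944444444))
[319 184]
```

View pics/w4.png

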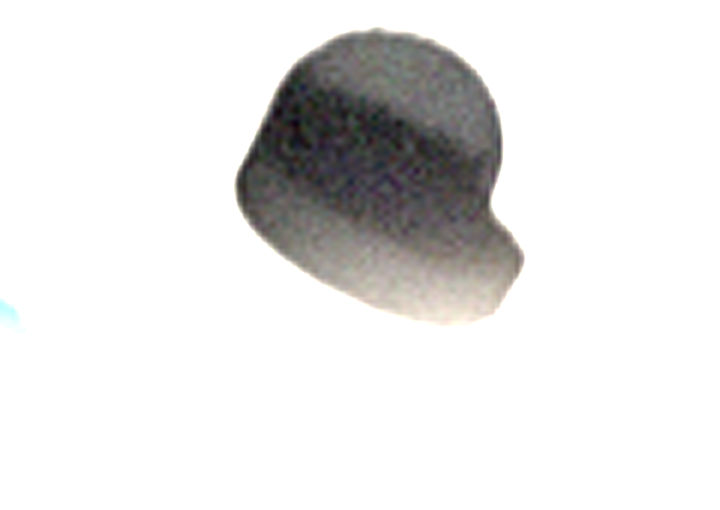

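The head's disc fills crop (235-525, 30-325), and its +x face is the dark band with a purplish middle near (390,190). I'll measure the colour.

```bash
python3 - <<'E'
from fit import *
def an(im,r,T,sgn,pose):
    x,y,yaw=pose
    M=R.from_euler('z',yaw).as_matrix()
    for zz in np.arange(.055,.0695,.002):
        p=np.array([[sgn*.0075,l,zz] for l in np.arange(-.024,.0241,.004)])@M.T+[x,y,0]
        uv=proj(r,p,T).astype(np.float32); v=cv2.remap(im,uv[:,0],uv[:,1],1)[:,0]
        print(round(zz,3)," ".join(f"{q.mean():.0f}/{q[2]-q[0]:+.0f}" for q in v))
s=env.get_state(); F=[cam("wrist") for _ in range(14)];r=F[0];T=wT(r,s["tcp_pos"],s["orientation"])
im=np.mean([f["color"] for f in F],0).astype(np.float32);im=cv2.GaussianBlur(im,(0,0),.8)
x,e,_=fit(r,T,im.mean(2).astype(np.uint8),[.463,-.345],hw=60,thr=100);print(x,e,_)
an(im,r,T,1,(x[0],x[1],x[2]-np.pi))
# silhouettes overlay
E
```

```text
[ 0.46503172 -0.3461257  -0.26528108] 0.0133984375 0.1265190972222222
0.055 119/-10 30/-2 31/-2 35/-2 39/-3 43/-3 48/-4 52/-4 56/-6 63/-6 92/-9 179/-14 235/-12
0.057 143/-12 38/-3 32/-2 36/-2 40/-3 44/-3 48/-4 53/-5 58/-6 73/-8 125/-12 215/-14 236/-12
0.059 170/-13 52/-4 36/-3 37/-2 41/-3 46/-4 50/-4 57/-5 68/-7 100/-10 169/-14 230/-13 235/-12
0.061 195/-13 81/-7 45/-4 41/-3 43/-3 48/-4 54/-5 66/-6 90/-8 140/-12 205/-14 234/-12 236/-12
0.063 215/-13 118/-10 66/-6 52/-4 50/-4 55/-5 64/-6 85/-8 124/-11 181/-14 225/-13 235/-12 236/-12
0.065 228/-13 161/-12 99/-9 75/-6 70/-6 77/-7 90/-8 122/-11 169/-14 214/-14 233/-12 235/-12 236/-12
0.067 234/-12 196/-13 143/-12 111/-10 104/-9 110/-10 130/-11 167/-13 206/-14 229/-13 234/-12 235/-12 236/-12
0.069 236/-12 220/-13 185/-13 157/-13 147/-12 154/-13 173/-13 204/-13 225/-13 233/-12 234/-12 235/-12 236/-12
```

```bash
python3 - <<'E'
from fit import *
s=env.get_state(); F=[cam("wrist") for _ in range(14)];r=F[0];T=wT(r,s["tcp_pos"],s["orientation"])
im=np.mean([f["color"] for f in F],0).astype(np.float32);im=cv2.GaussianBlur(im,(0,0),.8)
x,y,yaw=.4655,-.346,-.268
M=R.from_euler('z',yaw).as_matrix()
for zz in np.arange(.025,.075,.004):
    p=np.array([[.0075,l,zz] for l in np.arange(-.026,.0261,.004)])@M.T+[x,y,0]
    uv=proj(r,p,T).astype(np.float32); v=cv2.remap(im,uv[:,0],uv[:,1],1)[:,0]
    print(round(zz,3)," ".join(f"{q.mean():.0f}/{q[2]-q[0]:+.1f}" for q in v))
E
```

```text
0.025 184/-14.2 105/-9.0 32/-2.7 23/-1.1 22/-1.0 20/-0.5 21/-0.6 18/+0.2 15/+0.1 16/+0.3 17/+0.8 18/+0.7 18/+0.3 94/-7.9
0.029 132/-11.3 62/-5.6 30/-2.7 25/-1.3 23/-0.9 22/-0.5 21/-0.4 18/-0.1 17/-0.0 16/-0.1 16/+0.6 17/+0.7 17/-0.1 77/-6.2
0.033 93/-8.3 40/-3.7 28/-2.3 26/-1.1 24/-0.8 22/+0.0 20/+0.6 19/+0.2 18/-0.0 17/-0.3 16/+0.0 16/+0.4 17/-0.3 61/-4.8
0.037 79/-7.4 33/-3.5 29/-2.7 28/-1.4 25/-0.3 23/+0.1 21/+0.7 20/+0.9 19/+0.5 18/+0.2 17/+0.0 15/-0.0 16/-0.5 48/-3.6
0.041 83/-8.2 35/-3.6 31/-3.2 29/-1.7 27/-0.2 24/-0.0 22/+0.4 21/+1.5 19/+1.5 18/+1.3 18/+0.7 15/+0.3 15/-0.7 39/-2.6
0.045 113/-10.6 38/-3.8 33/-3.6 31/-1.8 28/-0.5 25/-0.1 23/+0.1 22/+1.5 20/+1.2 19/+1.8 18/+0.8 16/+0.9 14/-0.3 34/-2.1
0.049 173/-13.5 40/-4.6 36/-3.7 33/-2.6 30/-0.7 27/-0.4 24/+0.0 22/+1.3 20/+1.0 19/+1.7 18/+1.6 17/+0.6 15/+0.0 30/-1.6
0.053 217/-13.1 45/-5.3 39/-4.3 35/-3.1 32/-1.3 29/-0.8 26/-0.3 23/+0.8 22/+0.8 20/+1.2 19/+1.9 18/+0.7 16/-0.3 25/-1.0
0.057 233/-12.0 63/-6.5 43/-5.0 38/-3.9 34/-2.5 30/-1.6 27/-0.6 25/-0.1 23/+0.4 21/+1.0 19/+1.8 18/+1.3 16/-0.6 20/-1.0
0.061 236/-11.6 103/-9.7 48/-4.9 42/-4.3 36/-3.5 32/-2.5 29/-1.1 26/-0.8 24/-0.2 21/+0.6 20/+1.6 17/+1.1 16/-0.7 19/-0.5
0.065 236/-11.9 158/-12.9 52/-4.9 48/-4.5 40/-4.1 35/-3.4 31/-2.3 27/-1.6 24/-0.5 22/-0.4 21/+0.6 18/+0.2 17/-0.4 18/-0.0
0.069 236/-11.9 205/-14.0 55/-5.7 52/-5.0 46/-4.1 40/-3.6 35/-2.8 30/-2.4 26/-1.2 23/-1.2 22/-0.0 19/-0.1 19/-0.4 18/-0.1
0.073 237/-11.8 231/-12.8 65/-6.8 55/-5.4 50/-4.4 46/-4.1 41/-3.2 35/-2.6 31/-1.9 27/-1.6 24/-0.1 22/-0.2 21/-1.0 20/-0.1
```

```bash
python3 - <<'E'
from fit import *
F=[cam("side") for _ in range(10)];im=np.mean([f["color"] for f in F],0)
for n,u,v in(("g1",334,249),("g2",345,269)):
    for dv in(-1,0,1):print(n,im[v+dv,u-3:u+4].round(0).astype(int).tolist())
w=cv2.imread("pics/w1.png")[:,:,::-1]
print("lower green slit");
for v in range(78,98,2):print(v,w[v,232:284:3].tolist())
E
```

```text
g1 [[18, 49, 30], [22, 35, 25], [21, 27, 25], [20, 23, 24], [19, 19, 23], [20, 23, 24], [23, 32, 28]]
g1 [[18, 31, 24], [21, 22, 25], [18, 18, 22], [20, 18, 22], [17, 16, 20], [18, 21, 24], [22, 30, 28]]
g1 [[22, 28, 25], [21, 21, 24], [18, 15, 22], [21, 17, 24], [21, 19, 24], [22, 23, 26], [20, 34, 26]]
g2 [[25, 24, 29], [23, 24, 29], [26, 26, 29], [21, 23, 26], [23, 24, 25], [23, 27, 26], [22, 41, 28]]
g2 [[22, 26, 27], [24, 26, 27], [23, 22, 27], [20, 22, 24], [22, 23, 27], [22, 20, 24], [19, 30, 25]]
g2 [[25, 47, 31], [26, 34, 29], [27, 28, 31], [23, 22, 27], [21, 25, 28], [23, 29, 25], [21, 39, 27]]
lower green slit
78 [[70, 95, 70], [0, 75, 27], [16, 87, 35], [1, 85, 25], [9, 89, 33], [9, 73, 28], [10, 61, 23], [6, 86, 27], [23, 95, 44], [20, 94, 38], [17, 159, 62], [30, 167, 68], [28, 166, 66], [25, 165, 67], [34, 169, 68], [162, 180, 150], [238, 236, 228], [237, 233, 225]]
80 [[70, 94, 68], [6, 83, 25], [5, 84, 27], [3, 87, 33], [0, 86, 22], [7, 85, 26], [9, 69, 22], [14, 67, 29], [16, 83, 31], [7, 89, 32], [25, 143, 57], [30, 165, 67], [16, 168, 65], [28, 165, 67], [30, 169,
[... 1504 characters left out ...]
6, 87, 32], [8, 86, 30], [12, 87, 34], [2, 81, 24], [8, 89, 33], [13, 105, 42], [0, 80, 27], [25, 121, 51], [38, 174, 72], [226, 221, 206], [236, 234, 224]]
94 [[141, 135, 129], [144, 139, 134], [144, 141, 133], [141, 137, 128], [36, 91, 44], [9, 81, 27], [21, 84, 36], [15, 87, 35], [12, 85, 32], [21, 85, 38], [15, 83, 32], [9, 81, 30], [4, 122, 39], [0, 108, 36], [11, 76, 32], [36, 156, 64], [231, 226, 216], [239, 234, 226]]
96 [[141, 139, 130], [145, 139, 129], [142, 139, 129], [141, 138, 130], [60, 101, 63], [8, 88, 30], [22, 82, 35], [0, 74, 24], [10, 85, 25], [3, 79, 20], [22, 85, 31], [0, 75, 23], [8, 75, 29], [11, 83, 30], [16, 102, 34], [52, 98, 57], [237, 232, 225], [237, 233, 226]]
```

Measured on the green heads, the sensor recess is slightly bluish. The black head's +x face shows that tint and its -x face doesn't, so the front looks along about +x with the disc normal at yaw -0.27, close to what's needed. I'll turn the gripper to match.

Call:
carry_out(
  series=[
    {"delta_rot": [0,-1,0],"travel": [-0.3,-0.06,-0.4],"fingers": 0},
    {"delta_rot": [0,0,1],"travel": [-0.3,-0.06,-0.4],"fingers": 0},
    {"delta_rot": [0,0,1],"travel": [-0.3,-0.06,-0.4],"fingers": 0},
    {"delta_rot": [0,0,1],"travel": [-0.3,-0.06,-0.4],"fingers": 0},
    {"delta_rot": [0,0,1],"travel": [0,0,-0.4],"fingers": 0},
  ],
)

```text
clock: 6.38
tcp_pos: [0.4615, -0.3457, 0.1862]
orientation: [0.0, 0.934, 0.357, -0.0]
wrist_force: [-0.4, 0.3, 0.7]
finger_gap: 0.0429
grip_force: 0.0
```

Call:
carry_out(
  series=[
    {"delta_rot": [0,0,1],"travel": [0,0,-0.4],"fingers": 0},
    {"delta_rot": [0,0,1],"travel": [0,0,-0.4],"fingers": 0},
    {"delta_rot": [0,0,1],"travel": [0,0,-0.4],"fingers": 0},
    {"delta_rot": [0,0,1],"travel": [0,0,-0.4],"fingers": 0},
    {"delta_rot": [0,0,1],"travel": [0,0,0],"fingers": 0},
  ],
)

```text
clock: 7.0
tcp_pos: [0.4616, -0.3451, 0.1454]
orientation: [-0.001, 0.817, 0.577, -0.0]
wrist_force: [0.0, -0.1, 1.4]
finger_gap: 0.0428
grip_force: 0.0
```

Call:
carry_out(
  series=[
    {"delta_rot": [0,0,0.75],"travel": [0,0,0],"fingers": 0},
    {"delta_rot": [0,0,0],"travel": [0,0,0],"fingers": 0},
  ],
)

```text
clock: 7.25
tcp_pos: [0.4621, -0.3456, 0.1463]
orientation: [0.0, 0.796, 0.606, 0.0]
wrist_force: [-0.2, 0.4, 0.5]
finger_gap: 0.0423
grip_force: 0.0
```

```bash
python3 - <<'E'
from fit import *
s=env.get_state(); F=[cam("wrist") for _ in range(4)];r=F[0];T=wT(r,s["tcp_pos"],s["orientation"])
im=np.mean([f["color"] for f in F],0).astype(np.float32);cv2.imwrite("pics/w5.png",im[:,:,::-1])
q=s["orientation"];print(s["tcp_pos"],R.from_quat([*q[1:],q[0]]).as_matrix().round(3).tolist(),s["finger_gap"],s["joint_pos"].round(2))
print(fit(r,T,im.mean(2).astype(np.uint8),[.4645,-.3455],hw=80,thr=100),proj(r,[[.4645,-.3455,.043]],T))
t=cam("top");print(back(t,386.4,246,.01),back(t,379,221,.01))
d=t["color"].mean(2)<75;n,l,st,c=cv2.connectedComponentsWithStats(d.astype(np.uint8));k=l[221,277];print(st[k],c[k],back(t,*c[k],.028))
E
```

```text
[ 0.46205673 -0.34561766  0.14633779] [[0.267, 0.964, 0.0], [0.964, -0.267, -0.0], [-0.0, 0.0, -1.0]] 0.04234842171093936 [-0.78  0.35 -0.11  1.11  0.    1.06]
(array([ 0.46564898, -0.34606481, -0.22680645]), np.float64(0.02620849609375), np.float64(0.09516845703125)) [[320.68375061 198.53155431]]
[ 0.38878562 -0.2779744   0.01      ] [ 0.47869674 -0.24986274  0.01      ]
[264 208  27  27 559] [277.03756708 221.14490161] [0.45907471 0.11906174 0.028     ][ WARN:0@3.622] global loadsave.cpp:1063 imwrite_ Unsupported depth image for selected encoder is fallbacked to CV_8U.
```

Call:
carry_out(
  series=[
    {"delta_rot": [0,0,0.1],"travel": [0.12,0,-0.9],"fingers": 0},
    {"delta_rot": [0,0,0],"travel": [0,0,-0.9],"fingers": 0},
    {"delta_rot": [0,0,0],"travel": [0,0,-0.9],"fingers": 0},
    {"delta_rot": [0,0,0],"travel": [0,0,-0.9],"fingers": 0},
    {"delta_rot": [0,0,0],"travel": [0,0,-0.9],"fingers": 0},
  ],
)

```text
clock: 8.12
tcp_pos: [0.4652, -0.3457, 0.0332]
orientation: [0.0, 0.793, 0.61, 0.0]
wrist_force: [-0.4, -0.9, 0.8]
finger_gap: 0.0424
grip_force: 0.0
```

Call:
carry_out(
  series=[
    {"delta_rot": [0,0,0],"travel": [0,0,0],"fingers": 0},
    {"delta_rot": [0,0,0],"travel": [0,0,0],"fingers": 1},
    {"delta_rot": [0,0,0],"travel": [0,0,0],"fingers": 1},
    {"delta_rot": [0,0,0],"travel": [0,0,0],"fingers": 1},
    {"delta_rot": [0,0,0],"travel": [0,0,0],"fingers": 1},
  ],
  squeeze=30,
)

```text
clock: 8.75
tcp_pos: [0.4658, -0.3462, 0.0351]
orientation: [0.001, 0.792, 0.61, 0.0]
wrist_force: [-0.0, 1.1, 5.7]
finger_gap: 0.0146
grip_force: 32.1
```

Call:
carry_out(
  series=[
    {"delta_rot": [0,0,0],"travel": [0,0,0],"fingers": 1},
    {"delta_rot": [0,0,0],"travel": [0,0,0],"fingers": 1},
  ],
)

```text
clock: 9.0
tcp_pos: [0.4658, -0.3462, 0.035]
orientation: [0.001, 0.792, 0.61, 0.0]
wrist_force: [-0.4, 0.8, 5.1]
finger_gap: 0.0145
grip_force: 32.1
```

Call:
carry_out(
  series=[
    {"delta_rot": [0,0,0],"travel": [0,0,0.6],"fingers": 1},
    {"delta_rot": [0,0,0],"travel": [0,0,1],"fingers": 1},
    {"delta_rot": [0,0,0],"travel": [0,0,1],"fingers": 1},
    {"delta_rot": [0,0,0],"travel": [0,0,1],"fingers": 1},
    {"delta_rot": [0,0,0],"travel": [0,0.6,0.8],"fingers": 1},
  ],
)

```text
clock: 9.62
tcp_pos: [0.4651, -0.3314, 0.1454]
orientation: [0.001, 0.793, 0.609, -0.0]
wrist_force: [0.2, -0.3, -2.2]
finger_gap: 0.0144
grip_force: 30.8
```

Call:
carry_out(
  series=[
    {"delta_rot": [0,0,0.3],"travel": [0,1,0],"fingers": 1},
    {"delta_rot": [0,0,0.3],"travel": [0,1,0],"fingers": 1},
    {"delta_rot": [0,0,0.3],"travel": [0,1,0],"fingers": 1},
    {"delta_rot": [0,0,0.3],"travel": [0,1,0],"fingers": 1},
    {"delta_rot": [0,0,0.3],"travel": [0,1,0],"fingers": 1},
  ],
)

```text
clock: 10.25
tcp_pos: [0.4644, -0.2031, 0.143]
orientation: [-0.001, 0.744, 0.669, -0.0]
wrist_force: [0.6, -0.4, -0.7]
finger_gap: 0.0142
grip_force: 30.7
```

Call:
carry_out(
  series=[
    {"delta_rot": [0,0,0],"travel": [0,1,0],"fingers": 1},
    {"delta_rot": [0,0,0],"travel": [0,1,0],"fingers": 1},
    {"delta_rot": [0,0,0],"travel": [0,1,0],"fingers": 1},
    {"delta_rot": [0,0,0],"travel": [0,1,0],"fingers": 1},
    {"delta_rot": [0,0,0],"travel": [0,1,0],"fingers": 1},
  ],
)

```text
clock: 10.88
tcp_pos: [0.464, -0.0784, 0.1431]
orientation: [-0.001, 0.744, 0.668, -0.0]
wrist_force: [0.4, 0.6, -1.9]
finger_gap: 0.0145
grip_force: 30.7
```

Call:
carry_out(
  series=[
    {"delta_rot": [0,0,0],"travel": [0,1,0],"fingers": 1},
    {"delta_rot": [0,0,0],"travel": [0,1,0],"fingers": 1},
    {"delta_rot": [0,0,0],"travel": [0,0.7,0],"fingers": 1},
    {"delta_rot": [0,0,0],"travel": [0,0.3,0],"fingers": 1},
    {"delta_rot": [0,0,0],"travel": [0,0,0],"fingers": 1},
  ],
)

```text
clock: 11.5
tcp_pos: [0.4649, -0.0052, 0.1437]
orientation: [0.0, 0.744, 0.668, -0.0]
wrist_force: [-0.4, -0.4, -2.7]
finger_gap: 0.0144
grip_force: 30.7
```

```bash
python3 - <<'E'
from h import *
s=env.get_state(); r=cam("wrist");T=wT(r,s["tcp_pos"],s["orientation"])
cv2.imwrite("pics/w6.png",r["color"][:,:,::-1]);np.savez("w6.npz",p=s["tcp_pos"],q=s["orientation"])
print(s["tcp_pos"],s["orientation"].round(3),s["finger_gap"],s["joint_pos"].round(2),s["clock"])
print(T[:3,3],proj(r,[[.459,.119,.028]],T))
t=cam("top");print(back(t,261.2,167.5,.018))
E
```

```text
[ 0.4649406  -0.00523241  0.1436934 ] [ 0.     0.744  0.668 -0.   ] 0.014385391134359729 [-0.18  0.15 -0.39  1.03 -0.    1.49] 11.5
[0.47382708 0.07628053 0.28623866] [[289.80844863  24.5555272 ]]
[0.65910291 0.19156994 0.018     ]
```

View pics/w6.png

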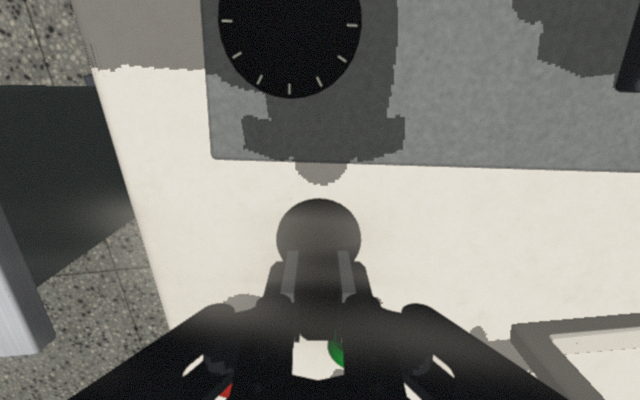

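The table centre projects to (290,24), and the rim at x = 218..362 with the tick marks at rows 20-25 agrees. The board's near-side edge runs (212,157) to (640,171).

```bash
python3 - <<'E'
from h import *
r=cam("wrist");D=np.load("w6.npz");T=wT(r,D["p"],D["q"])
a=back(r,212,157,.018,T);b=back(r,640,171,.018,T);print(a,b,np.arctan2((b-a)[1],(b-a)[0]))
a=back(r,227,20,.028,T);b=back(r,352,25,.028,T);print((a+b)/2,np.arctan2((b-a)[1],(b-a)[0]),np.linalg.norm(b-a))
q=D["q"];M=R.from_quat([*q[1:],q[0]]).as_matrix();print(M.round(3))
print(back(r,290,98,.028,T))
E
```

```text
[0.38324713 0.03236611 0.018     ] [ 0.72849339 -0.01644096  0.018     ] -0.14043825793841574
[0.45904387 0.12026767 0.028     ] -0.14335844184966454 0.0859329061821341
[[ 0.108  0.994 -0.   ]
 [ 0.994 -0.108 -0.   ]
 [-0.    -0.    -1.   ]]
[0.45268069 0.07098007 0.028     ]
```

Call:
carry_out(
  series=[
    {"delta_rot": [0,0,-0.3],"travel": [-0.05,1,0],"fingers": 1},
    {"delta_rot": [0,0,0],"travel": [-0.05,1,0],"fingers": 1},
    {"delta_rot": [0,0,0],"travel": [-0.05,1,0],"fingers": 1},
    {"delta_rot": [0,0,0],"travel": [-0.05,1,0],"fingers": 1},
    {"delta_rot": [0,0,0],"travel": [-0.04,1,0],"fingers": 1},
  ],
)

```text
clock: 12.28
tcp_pos: [0.4594, 0.1194, 0.1438]
orientation: [0.0, 0.755, 0.656, 0.0]
wrist_force: [-0.0, -0.8, -2.3]
finger_gap: 0.0147
grip_force: 30.7
```

Call:
carry_out(
  series=[
    {"delta_rot": [0,0,0],"travel": [0,0,0],"fingers": 1},
    {"delta_rot": [0,0,0],"travel": [0,0,-1],"fingers": 1},
    {"delta_rot": [0,0,0],"travel": [0,0,-1],"fingers": 1},
    {"delta_rot": [0,0,0],"travel": [0,0,-0.8],"fingers": 1},
    {"delta_rot": [0,0,0],"travel": [0,0,-0.2],"fingers": 1},
  ],
)

```text
clock: 12.9
tcp_pos: [0.4582, 0.1182, 0.0676]
orientation: [-0.001, 0.755, 0.656, -0.001]
wrist_force: [0.3, 0.6, -2.0]
finger_gap: 0.0146
grip_force: 30.6
```

Call:
carry_out(
  series=[
    {"delta_rot": [0,0,0],"travel": [0,0,0],"fingers": 1},
  ],
)

```text
clock: 13.02
tcp_pos: [0.4593, 0.1187, 0.0689]
orientation: [0.0, 0.755, 0.656, -0.0]
wrist_force: [0.2, 1.2, -1.8]
finger_gap: 0.0145
grip_force: 30.7
```

Call:
carry_out(
  series=[
    {"delta_rot": [0,0,0],"travel": [0,0,-0.12],"fingers": 1},
    {"delta_rot": [0,0,0],"travel": [0,0,-0.06],"fingers": 1},
    {"delta_rot": [0,0,0],"travel": [0,0,0],"fingers": 1},
  ],
)

```text
clock: 13.4
tcp_pos: [0.4592, 0.1194, 0.0646]
orientation: [0.0, 0.754, 0.656, 0.0]
wrist_force: [-0.7, 0.7, -3.1]
finger_gap: 0.0142
grip_force: 30.7
```

Call:
carry_out(
  series=[
    {"delta_rot": [0,0,0],"travel": [0,0,-0.06],"fingers": 1},
    {"delta_rot": [0,0,0],"travel": [0,0,0],"fingers": 1},
  ],
)

```text
clock: 13.65
tcp_pos: [0.4593, 0.1195, 0.0631]
orientation: [0.0, 0.754, 0.656, 0.0]
wrist_force: [-0.3, 0.8, 0.5]
finger_gap: 0.0144
grip_force: 31.1
```

It's touching the table, so I release and rise.

Call:
carry_out(
  series=[
    {"delta_rot": [0,0,0],"travel": [0,0,0],"fingers": 0.4},
    {"delta_rot": [0,0,0],"travel": [0,0,0],"fingers": 0},
    {"delta_rot": [0,0,0],"travel": [0,0,0],"fingers": 0},
    {"delta_rot": [0,0,0],"travel": [0,0,0.4],"fingers": 0},
    {"delta_rot": [0,0,0],"travel": [0,0,0.8],"fingers": 0},
  ],
)

```text
clock: 14.28
tcp_pos: [0.4584, 0.1193, 0.093]
orientation: [-0.0, 0.755, 0.656, -0.001]
wrist_force: [-0.4, 0.8, 0.2]
finger_gap: 0.0426
grip_force: 0.0
```

Call:
carry_out(
  series=[
    {"delta_rot": [0,0,0],"travel": [0,-0.5,1],"fingers": 0},
    {"delta_rot": [0,0,0],"travel": [0,-1,1],"fingers": 0},
    {"delta_rot": [0,0,0],"travel": [0,-1,1],"fingers": 0},
    {"delta_rot": [0,0,0],"travel": [0,-1,1],"fingers": 0},
    {"delta_rot": [0,0,0],"travel": [0,0,0],"fingers": 0},
  ],
)

```text
clock: 14.9
tcp_pos: [0.4607, 0.0306, 0.1954]
orientation: [0.002, 0.755, 0.655, 0.002]
wrist_force: [1.0, -0.0, 0.2]
finger_gap: 0.0424
grip_force: 0.0
```

```bash
python3 - <<'E'
from fit import *
s=env.get_state(); F=[cam("wrist") for _ in range(6)];r=F[0];T=wT(r,s["tcp_pos"],s["orientation"])
im=np.mean([f["color"] for f in F],0);cv2.imwrite("pics/w7.png",im[:,:,::-1].astype(np.uint8))
print(s["tcp_pos"],s["joint_pos"].round(2),T[:3,3],proj(r,[[.459,.1195,.071]],T))
# candidate button position by stand geometry
yaw=-.141;M=R.from_euler('z',yaw).as_matrix()
b=np.array([.459,.1195,0])+M@np.array([.105+.072,.045,.26]);print("button guess",b)
for n in("top","side"):print(n,proj(cam(n),b))
print(proj(r,b,T))
E
```

```text
[0.46073139 0.03061449 0.19537517] [-0.11  0.11 -0.31  1.15 -0.    1.6 ] [0.47161369 0.11183654 0.33794861] [[297.81922494  79.09121888]]
button guess [0.64056744 0.13917903 0.26      ]
top [[267.53906182 152.63679603]]
side [[340.21019512 148.19938059]]
[[1257.09166251 -221.57631638]]
```

Call:
carry_out(
  series=[
    {"delta_rot": [0,0,0],"travel": [0,0,1],"fingers": 1},
    {"delta_rot": [-0.14,-0.99,0],"travel": [0,0,1],"fingers": 1},
    {"delta_rot": [-0.14,-0.99,0],"travel": [0,0,1],"fingers": 1},
    {"delta_rot": [-0.14,-0.99,0],"travel": [0,0,1],"fingers": 1},
    {"delta_rot": [-0.14,-0.99,0],"travel": [0,0.5,1],"fingers": 1},
  ],
)

```text
clock: 15.92
tcp_pos: [0.4589, 0.0444, 0.3185]
orientation: [0.151, 0.739, 0.643, 0.131]
wrist_force: [1.1, -0.5, -0.2]
finger_gap: 0.0002
grip_force: 0.0
```

Call:
carry_out(
  series=[
    {"delta_rot": [-0.14,-0.99,0],"travel": [0.5,0.8,0.8],"fingers": 1},
    {"delta_rot": [-0.14,-0.99,0],"travel": [0.5,0.8,0.8],"fingers": 1},
    {"delta_rot": [0,0,0],"travel": [0.8,1,0.6],"fingers": 1},
    {"delta_rot": [0,0,0],"travel": [0.8,1,0],"fingers": 1},
    {"delta_rot": [0,0,0],"travel": [0.8,1,0],"fingers": 1},
  ],
)

```text
clock: 16.55
tcp_pos: [0.5442, 0.1608, 0.3728]
orientation: [0.223, 0.72, 0.627, 0.194]
wrist_force: [-0.0, -0.0, -0.3]
finger_gap: 0.0003
grip_force: 0.0
```

Call:
carry_out(
  series=[
    {"delta_rot": [0,0,0],"travel": [0.4,0,0],"fingers": 1},
    {"delta_rot": [0,0,0],"travel": [0,0,0],"fingers": 1},
  ],
)

```text
clock: 16.8
tcp_pos: [0.554, 0.1592, 0.3718]
orientation: [0.223, 0.721, 0.627, 0.193]
wrist_force: [-0.6, -1.0, 0.0]
finger_gap: 0.0001
grip_force: 0.0
```

```bash
python3 - <<'E'
from h import *
s=env.get_state(); r=cam("wrist");T=wT(r,s["tcp_pos"],s["orientation"])
np.savez("w8.npz",p=s["tcp_pos"],q=s["orientation"]);im=np.ascontiguousarray(r["color"][:,:,::-1])
t=cam("top")["color"][:,:,::-1]; b=cv2.resize(t[125:185,235:315],(400,300),interpolation=2)
sd=cam("side")["color"][:,:,::-1];c=cv2.resize(sd[120:200,300:400],(375,300),interpolation=2)
W=np.zeros((600,800,3),np.uint8);W[:300,:480]=cv2.resize(im,(480,300),interpolation=3);W[300:,:400]=b;W[300:,400:775]=c
cv2.imwrite("pics/w8full.png",im);cv2.imwrite("pics/w8.png",W)
q=s["orientation"];print(s["tcp_pos"],R.from_quat([*q[1:],q[0]]).as_matrix().round(3).tolist(),s["joint_pos"].round(2),s["clock"],T[:3,3],proj(r,[.64,.139,.26],T))
E
```

```text
[0.55399308 0.15916699 0.37184837] [[0.139, 0.818, 0.558], [0.99, -0.114, -0.08], [-0.002, 0.563, -0.826]] [ 0.25 -0.13 -0.29  0.85 -0.22  1.9 ] 16.8 [0.48588469 0.25167279 0.48950005] [[328.59449668 194.26415317]]
```

View pics/w8.png

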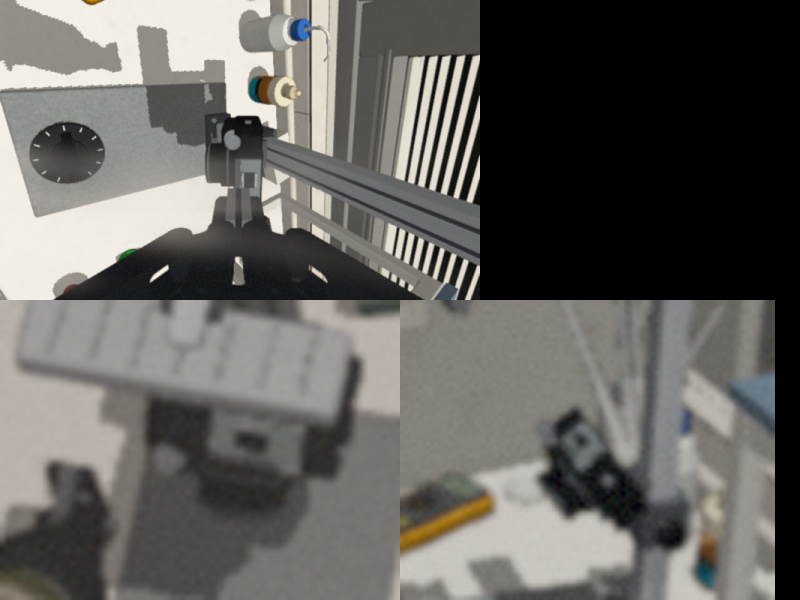

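The last picture shows the round light button at wrist px (309,187) and top px (269,157). I'll triangulate from those.

```bash
cat > tri.py <<'E'
from h import *
def blob(im,u,v,h):
    g=im.astype(np.float32).mean(2)[v-h:v+h+1,u-h:u+h+1]
    th=(g[h,h]+np.percentile(g,20))/2
    n,l,st,c=cv2.connectedComponentsWithStats((g>th).astype(np.uint8));k=l[h,h];return c[k]+[u-h,v-h],st[k]
def ray(r,uv,T):
    d=T[:3,:3]@np.array([(uv[0]-r["cx"])/r["fx"],-(uv[1]-r["cy"])/r["fy"],-1]);return T[:3,3],d/np.linalg.norm(d)
def tri(rays):
    A=sum(np.eye(3)-np.outer(d,d) for o,d in rays);b=sum((np.eye(3)-np.outer(d,d))@o for o,d in rays)
    x=np.linalg.solve(A,b);return x,[np.linalg.norm((np.eye(3)-np.outer(d,d))@(x-o)) for o,d in rays]
E
python3 - <<'E'
from tri import *
w=cam("wrist");D=np.load("w8.npz");T=wT(w,D["p"],D["q"]);t=cam("top")
im=cv2.imread("pics/w8full.png")
for h in(12,16):print(blob(im,309,187,h))
for h in(4,6):print(blob(t["color"],269,157,h))
a=blob(im,309,187,14)[0];b=blob(t["color"],269,157,5)[0]
for B in(b,(269,157)):print(tri([ray(w,a,T),ray(t,B,t["world_from_camera"])]))
print(im[180:196:2,296:326:3].mean(2).round().astype(int))
print(t["color"][151:164,262:277].mean(2).round().astype(int))
E
```

```text
(array([308.88135593, 187.41646489]), array([  1,   0,  23,  25, 413], dtype=int32))
(array([308.88940092, 187.08986175]), array([  5,   2,  23,  27, 434], dtype=int32))
(array([267.83333333, 156.83333333]), array([ 0,  1,  7,  7, 30], dtype=int32))
(array([266.85542169, 158.43373494]), array([ 0,  0, 11, 13, 83], dtype=int32))
(array([0.63108247, 0.14241398, 0.2396272 ]), [np.float64(0.0017250499404374278), np.float64(0.0017250499404374664)])
(array([0.63708233, 0.13823666, 0.22986633]), [np.float64(0.0014755192445092796), np.float64(0.00147551924450918)])
[[ 34  80 138 128 129 130  93  27  25  37]
 [ 27 114 122 132 140 141 133  91  25  32]
 [ 28 124 128 136 136 140 134 130  51  34]
 [ 30 118 130 132 134 134 133 137  82  37]
 [ 27 102 134 133 134 133 131 135 101  41]
 [ 28  69 130 135 135 135 130 131 109  34]
 [ 26  52 126 132 132 133 130 132  84  37]
 [ 35  41 121 133 136 133 132 127  63  42]]
[[113  99  61  40  42  46  45  43  45  46  41  47  46  43  60]
 [109  97  55  44  42  44  45  43  43  41  45  45  46  47  65]
 [112 102  65  48  52  62  63  54  49  43  42  46  45  49  76]
 [118 107  79  60  76  85  87  74  57  50  47  42  40  49  64]
 [114 109  84  77  95 104 102  97  78  65  47  43  41  40  60]
 [116 106  86  85 101 103 104 103 100  85  61  47  40  46  51]
 [116 105  86  84  98 102 103 103  95  84  63  45  45  47  51]
 [114 103  85  78  93  99 102  97  88  70  50  46  47  49  50]
 [111  94  78  77  85  93  93  87  74  56  55  60  47  49  50]
 [112  89  75  76  76  78  80  78  73  73  72  70  58  45  46]
 [111  88  75  75  76  76  74  76  75  75  77  73  67  47  38]
 [103  82  73  76  77  74  77  75  76  76  77  75  62  47  37]
 [100  78  73  76  76  74  75  74  75  78  78  72  62  43  39]]
```

Call:
carry_out(
  series=[
    {"delta_rot": [0,0,0],"travel": [0,-1,0],"fingers": 1},
    {"delta_rot": [0,0,0],"travel": [0,-1,0],"fingers": 1},
    {"delta_rot": [0,0,0],"travel": [0,-1,0],"fingers": 1},
    {"delta_rot": [0,0,0],"travel": [0,0,0],"fingers": 1},
    {"delta_rot": [0,0,0],"travel": [0,0,0],"fingers": 1},
  ],
)

```text
clock: 17.68
tcp_pos: [0.5539, 0.0844, 0.3731]
orientation: [0.223, 0.721, 0.627, 0.194]
wrist_force: [0.7, 0.8, -0.1]
finger_gap: 0.0002
grip_force: 0.0
```

```bash
python3 - <<'E'
from tri import *
s=env.get_state();w=cam("wrist");T2=wT(w,s["tcp_pos"],s["orientation"]);np.savez("w9.npz",p=s["tcp_pos"],q=s["orientation"])
D=np.load("w8.npz");T1=wT(w,D["p"],D["q"])
i1=cv2.imread("pics/w8full.png");i2=np.ascontiguousarray(w["color"][:,:,::-1]);cv2.imwrite("pics/w9full.png",i2)
print(s["tcp_pos"],s["joint_pos"].round(2))
for z in(.23,.25,.27):
    o,d=ray(w,(308.9,187.2),T1);print(z,proj(w,o+d*(z-o[2])/d[2],T2))
def blobs(im):
    g=im.mean(2);m=((g>85)&(np.ptp(im.astype(int),axis=2)<30)).astype(np.uint8)
    n,l,st,c=cv2.connectedComponentsWithStats(m)
    return [(c[k].round(1).tolist(),st[k].tolist()) for k in range(1,n) if 200<st[k][4]<1200]
print(blobs(i1));print(blobs(i2))
E
```

```text
[0.55390558 0.08436814 0.37314346] [ 0.07 -0.19 -0.34  0.83 -0.12  1.75]
0.23 [[297.12255653 107.23467521]]
0.25 [[296.09044959  99.83319135]]
0.27 [[294.84856296  90.92732743]]
[([308.9, 187.1], [298, 173, 23, 27, 429]), ([317.5, 362.3], [309, 342, 17, 38, 472]), ([212.4, 363.9], [200, 353, 25, 24, 208])]
[([297.1, 104.8], [286, 91, 24, 28, 493]), ([625.5, 328.5], [604, 271, 36, 129, 770]), ([630.3, 372.7], [618, 338, 22, 62, 451]), ([317.3, 362.5], [309, 343, 17, 37, 481]), ([212.2, 364.0], [199, 353, 26, 24, 211])]
```

```bash
python3 - <<'E'
from tri import *
from scipy.optimize import minimize
w=cam("wrist");Ts=[wT(w,D["p"],D["q"]) for D in(np.load("w8.npz"),np.load("w9.npz"))]
ims=[cv2.imread(f"pics/w{k}full.png").mean(2).astype(np.float32) for k in(8,9)]
cs=[(309,187),(297,105)];h=22;S=4;a=np.linspace(0,2*np.pi,40)
M=R.from_euler('z',-.141).as_matrix()@R.from_euler('y',-35,degrees=True).as_matrix()
G=[]
for im,c in zip(ims,cs):
    g=cv2.resize(im[c[1]-h:c[1]+h,c[0]-h:c[0]+h],None,fx=S,fy=S,interpolation=2)>85
    n,l=cv2.connectedComponents(g.astype(np.uint8));G.append(l==l[h*S,h*S])
for L in(0,8,16):
    def f(p):
        e=0
        for T,c,g in zip(Ts,cs,G):
            P=np.r_[[[.01*np.cos(t),.01*np.sin(t),-z] for z in(0,L/1000) for t in a]]@M.T+p
            uv=(proj(w,P,T)-np.array(c)+h-.5+.5)*S
            m=np.zeros(g.shape,np.uint8);cv2.fillConvexPoly(m,cv2.convexHull((uv*16).astype(np.int32).reshape(-1,1,2)),1,shift=4);e+=np.mean(m!=g)
        return e
    p0=np.array([.634,.141,.245])
    o=min((minimize(f,p0+d,method="Nelder-Mead",options=dict(initial_simplex=np.vstack([p0+d]+[p0+d+v for v in np.eye(3)*.008]),xatol=1e-5,fatol=1e-7)) for d in([0,0,0],[0,.005,.01],[.003,-.004,-.01])),key=lambda o:o.fun)
    v=M.T@(o.x-[.459,.1195,0]);print(L,o.x.round(4),o.fun,[g.mean() for g in G])
E
```

```text
0 [0.6321 0.1415 0.242 ] 0.06443698347107438 [np.float64(0.2232373450413223), np.float64(0.25426136363636365)]
8 [0.6323 0.1413 0.2412] 0.0645338326446281 [np.float64(0.2232373450413223), np.float64(0.25426136363636365)]
16 [0.6322 0.1413 0.2413] 0.06569602272727273 [np.float64(0.2232373450413223), np.float64(0.25426136363636365)]
```

Call:
carry_out(
  series=[
    {"delta_rot": [0,0,0],"travel": [0,0.8,0],"fingers": 1},
    {"delta_rot": [0,0,0],"travel": [0,0.8,0],"fingers": 1},
    {"delta_rot": [0,0,0],"travel": [0,0.76,0],"fingers": 1},
    {"delta_rot": [0,0,0],"travel": [0.5,0,-0.8],"fingers": 1},
    {"delta_rot": [0,0,0],"travel": [0.5,0,-0.8],"fingers": 1},
  ],
)

```text
clock: 18.4
tcp_pos: [0.5794, 0.145, 0.3327]
orientation: [0.223, 0.72, 0.628, 0.194]
wrist_force: [0.4, -1.2, 0.5]
finger_gap: -0.0005
grip_force: 0.0
```

Call:
carry_out(
  series=[
    {"delta_rot": [0,0,0],"travel": [0.5,0,-0.8],"fingers": 1},
    {"delta_rot": [0,0,0],"travel": [0.5,0,-0.8],"fingers": 1},
    {"delta_rot": [0,0,0],"travel": [0.5,0,-0.8],"fingers": 1},
    {"delta_rot": [0,0,0],"travel": [0,0,0],"fingers": 1},
    {"delta_rot": [0,0,0],"travel": [0,0,0],"fingers": 1},
  ],
)

```text
clock: 19.02
tcp_pos: [0.6165, 0.144, 0.2735]
orientation: [0.223, 0.721, 0.627, 0.194]
wrist_force: [0.6, -0.4, 0.8]
finger_gap: 0.0003
grip_force: 0.0
```

```bash
python3 - <<'E'
from tri import *
s=env.get_state();w=cam("wrist");T=wT(w,s["tcp_pos"],s["orientation"])
i2=np.ascontiguousarray(w["color"][:,:,::-1]);cv2.imwrite("pics/w10.png",i2)
print(s["tcp_pos"],s["joint_pos"].round(2),s["wrist_force"],T[:3,2]); b=np.array([.632,.1413,.2415])
print(proj(w,b,T)); g=i2.mean(2);m=(g>85).astype(np.uint8)
n,l,st,c=cv2.connectedComponentsWithStats(m)
print([(c[k].round(1).tolist(),st[k].tolist()) for k in range(1,n) if 200<st[k][4]<5000])
q=s["orientation"];M=R.from_quat([*q[1:],q[0]]).as_matrix();d=b-s["tcp_pos"];print("in tool",(M.T@d).round(4))
E
```

```text
[0.61652949 0.14399282 0.27345781] [ 0.19 -0.   -0.41  0.58 -0.18  1.84] [ 0.6399318  -0.3862691   0.79482768] [-0.48622143  0.38968444  0.78213475]
[[308.80554788 237.65390872]]
[([307.6, 244.0], [292, 210, 35, 93, 1471]), ([327.6, 275.6], [322, 252, 13, 50, 348]), ([359.4, 284.9], [350, 269, 18, 40, 526]), ([212.4, 363.9], [199, 353, 27, 24, 210]), ([317.2, 372.2], [309, 361, 18, 20, 241])]
in tool [-0.0005 -0.0051  0.0352]
```

Call:
carry_out(
  series=[
    {"delta_rot": [0,0,0],"travel": [0.2,-0.03,-0.47],"fingers": 1},
    {"delta_rot": [0,0,0],"travel": [0.2,-0.03,-0.47],"fingers": 1},
    {"delta_rot": [0,0,0],"travel": [0,0,0],"fingers": 1},
  ],
)

```text
clock: 19.45
tcp_pos: [0.6258, 0.1415, 0.2471]
orientation: [0.223, 0.721, 0.627, 0.192]
wrist_force: [-0.6, 0.3, -0.5]
finger_gap: -0.0001
grip_force: 0.0
```

```bash
cat > f.py <<'E'
from h import *
import sys
n=int(sys.argv[1]) if len(sys.argv)>1 else 5
b=np.array([.632,.1413,.2415]);L=[]
for _ in range(n):
    s=env.get_state();q=s["orientation"];M=R.from_quat([*q[1:],q[0]]).as_matrix()
    L.append(np.r_[-M.T[2]@s["wrist_force"],M.T@(b-s["tcp_pos"])*1e3,M.T[:2]@s["wrist_force"]]);env.read_camera("side")
print("F, tool offset mm, lateral F",np.mean(L,0).round(2),"sd",np.std(L,0).round(2),s["clock"])
E
python3 f.py 6
```

```text
F, tool offset mm, lateral F [ 0.04  0.36  0.52  9.13 -0.06 -0.14] sd [0.73 0.19 0.81 0.59 0.56 0.43] 19.7
```

Call:
carry_out(
  series=[
    {"delta_rot": [0,0,0],"travel": [0.067,-0.01,-0.1],"fingers": 1},
    {"delta_rot": [0,0,0],"travel": [0.045,-0.006,-0.066],"fingers": 1},
    {"delta_rot": [0,0,0],"travel": [0,0,0],"fingers": 1},
  ],
)

```text
clock: 20.12
tcp_pos: [0.6293, 0.1414, 0.2449]
orientation: [0.223, 0.721, 0.627, 0.193]
wrist_force: [-0.6, 0.4, -0.1]
finger_gap: 0.0003
grip_force: 0.0
```

```bash
python3 f.py 5
```

```text
F, tool offset mm, lateral F [-0.12  0.2   0.17  4.43 -0.22 -0.29] sd [0.3  0.03 0.08 0.09 0.37 0.6 ] 20.325
```

Call:
carry_out(
  series=[
    {"delta_rot": [0,0,0],"travel": [0.045,-0.006,-0.066],"fingers": 1},
    {"delta_rot": [0,0,0],"travel": [0,0,0],"fingers": 1},
  ],
)

```text
clock: 20.62
tcp_pos: [0.6307, 0.1414, 0.2436]
orientation: [0.223, 0.721, 0.627, 0.194]
wrist_force: [-0.2, 0.9, 0.6]
finger_gap: -0.0
grip_force: 0.4
```

```bash
python3 f.py 5
```

```text
F, tool offset mm, lateral F [ 0.56  0.13 -0.06  2.55  0.16  0.08] sd [0.6  0.01 0.02 0.03 0.44 0.51] 20.825
```

Call:
carry_out(
  series=[
    {"delta_rot": [0,0,0],"travel": [0.022,-0.003,-0.033],"fingers": 1},
    {"delta_rot": [0,0,0],"travel": [0,0,0],"fingers": 1},
  ],
)

```text
clock: 21.12
tcp_pos: [0.6312, 0.1413, 0.2428]
orientation: [0.223, 0.721, 0.627, 0.194]
wrist_force: [-0.4, 0.4, 1.6]
finger_gap: 0.0001
grip_force: 0.6
```

```bash
python3 f.py 5
```

```text
F, tool offset mm, lateral F [ 1.34  0.13 -0.05  1.57  0.22  0.33] sd [0.19 0.01 0.02 0.02 0.72 0.33] 21.325
```

Call:
carry_out(
  series=[
    {"delta_rot": [0,0,0],"travel": [0.022,-0.003,-0.033],"fingers": 1},
    {"delta_rot": [0,0,0],"travel": [0,0,0],"fingers": 1},
  ],
)

```text
clock: 21.62
tcp_pos: [0.6317, 0.1412, 0.242]
orientation: [0.223, 0.721, 0.627, 0.194]
wrist_force: [-0.2, 0.1, 2.0]
finger_gap: 0.0001
grip_force: 0.9
```

```bash
python3 f.py 5
```

```text
F, tool offset mm, lateral F [ 1.19  0.14 -0.05  0.56 -0.24  1.06] sd [0.4  0.01 0.01 0.03 0.17 0.35] 21.825
```

Call:
carry_out(
  series=[
    {"delta_rot": [0,0,0],"travel": [0.022,-0.003,-0.033],"fingers": 1},
    {"delta_rot": [0,0,0],"travel": [0,0,0],"fingers": 1},
  ],
)

```text
clock: 22.12
tcp_pos: [0.6323, 0.1411, 0.2411]
orientation: [0.223, 0.721, 0.627, 0.194]
wrist_force: [-0.2, 0.4, 2.2]
finger_gap: -0.0002
grip_force: 1.1
```

```bash
python3 f.py 5
```

```text
F, tool offset mm, lateral F [ 2.43  0.12 -0.04 -0.43  0.46  0.74] sd [0.35 0.01 0.02 0.02 0.16 0.24] 22.325
```

Call:
carry_out(
  series=[
    {"delta_rot": [0,0,0],"travel": [0.022,-0.003,-0.033],"fingers": 1},
    {"delta_rot": [0,0,0],"travel": [0,0,0],"fingers": 1},
  ],
)

```text
clock: 22.62
tcp_pos: [0.6328, 0.141, 0.2404]
orientation: [0.223, 0.721, 0.627, 0.194]
wrist_force: [-0.0, 0.8, 2.7]
finger_gap: -0.0002
grip_force: 1.4
```

```bash
python3 f.py 5
```

```text
F, tool offset mm, lateral F [ 2.69  0.14 -0.07 -1.41  0.08  1.38] sd [0.33 0.01 0.01 0.01 0.62 0.22] 22.825
```

Call:
carry_out(
  series=[
    {"delta_rot": [0,0,0],"travel": [0.011,-0.0015,-0.0165],"fingers": 1},
    {"delta_rot": [0,0,0],"travel": [0,0,0],"fingers": 1},
  ],
)

```text
clock: 23.12
tcp_pos: [0.6329, 0.141, 0.2403]
orientation: [0.223, 0.721, 0.627, 0.194]
wrist_force: [-3.5, 0.4, 5.2]
finger_gap: 0.0003
grip_force: 3.3
```

```bash
python3 f.py 5
```

```text
F, tool offset mm, lateral F [ 6.12  0.13 -0.1  -1.54 -0.16  0.5 ] sd [0.44 0.01 0.03 0.02 0.35 0.62] 23.325
```

At the wall: 6 N, between the 3 N and 9 N limits. I'll hold here about 3 s.

Call:
carry_out(
  series=[
    {"delta_rot": [0,0,0],"travel": [0,0,0],"fingers": 1},
    {"delta_rot": [0,0,0],"travel": [0,0,0],"fingers": 1},
    {"delta_rot": [0,0,0],"travel": [0,0,0],"fingers": 1},
    {"delta_rot": [0,0,0],"travel": [0,0,0],"fingers": 1},
    {"delta_rot": [0,0,0],"travel": [0,0,0],"fingers": 1},
  ],
)

```text
clock: 24.0
tcp_pos: [0.6329, 0.1411, 0.2403]
orientation: [0.223, 0.721, 0.627, 0.194]
wrist_force: [-2.9, 0.0, 5.6]
finger_gap: 0.0
grip_force: 3.3
```

Call:
carry_out(
  series=[
    {"delta_rot": [0,0,0],"travel": [0,0,0],"fingers": 1},
    {"delta_rot": [0,0,0],"travel": [0,0,0],"fingers": 1},
    {"delta_rot": [0,0,0],"travel": [0,0,0],"fingers": 1},
    {"delta_rot": [0,0,0],"travel": [0,0,0],"fingers": 1},
    {"delta_rot": [0,0,0],"travel": [0,0,0],"fingers": 1},
  ],
)

```text
clock: 24.62
tcp_pos: [0.6329, 0.141, 0.2403]
orientation: [0.223, 0.721, 0.627, 0.194]
wrist_force: [-3.4, 0.3, 5.6]
finger_gap: -0.0001
grip_force: 3.3
```

Call:
carry_out(
  series=[
    {"delta_rot": [0,0,0],"travel": [0,0,0],"fingers": 1},
    {"delta_rot": [0,0,0],"travel": [0,0,0],"fingers": 1},
    {"delta_rot": [0,0,0],"travel": [0,0,0],"fingers": 1},
    {"delta_rot": [0,0,0],"travel": [0,0,0],"fingers": 1},
    {"delta_rot": [0,0,0],"travel": [0,0,0],"fingers": 1},
  ],
)

```text
clock: 25.25
tcp_pos: [0.6329, 0.141, 0.2403]
orientation: [0.223, 0.721, 0.627, 0.194]
wrist_force: [-3.0, 0.7, 6.2]
finger_gap: 0.0
grip_force: 3.3
```

Call:
carry_out(
  series=[
    {"delta_rot": [0,0,0],"travel": [0,0,0],"fingers": 1},
    {"delta_rot": [0,0,0],"travel": [0,0,0],"fingers": 1},
    {"delta_rot": [0,0,0],"travel": [0,0,0],"fingers": 1},
    {"delta_rot": [0,0,0],"travel": [0,0,0],"fingers": 1},
    {"delta_rot": [0,0,0],"travel": [0,0,0],"fingers": 1},
  ],
)

```text
clock: 25.88
tcp_pos: [0.6329, 0.1411, 0.2403]
orientation: [0.223, 0.721, 0.627, 0.194]
wrist_force: [-3.0, -0.2, 5.2]
finger_gap: -0.0004
grip_force: 3.3
```

Call:
carry_out(
  series=[
    {"delta_rot": [0,0,0],"travel": [0,0,0],"fingers": 1},
    {"delta_rot": [0,0,0],"travel": [0,0,0],"fingers": 1},
    {"delta_rot": [0,0,0],"travel": [0,0,0],"fingers": 1},
    {"delta_rot": [0,0,0],"travel": [0,0,0],"fingers": 1},
    {"delta_rot": [0,0,0],"travel": [0,0,0],"fingers": 1},
  ],
)

```text
clock: 26.5
tcp_pos: [0.6329, 0.141, 0.2403]
orientation: [0.223, 0.721, 0.627, 0.194]
wrist_force: [-3.3, 0.6, 5.9]
finger_gap: 0.0002
grip_force: 3.3
```

The wall is steady, so now the second stage: about 4 mm further.

Call:
carry_out(
  series=[
    {"delta_rot": [0,0,0],"travel": [0.045,-0.006,-0.066],"fingers": 1},
    {"delta_rot": [0,0,0],"travel": [0.044,-0.006,-0.066],"fingers": 1},
    {"delta_rot": [0,0,0],"travel": [0,0,0],"fingers": 1},
    {"delta_rot": [0,0,0],"travel": [0,0,0],"fingers": 1},
    {"delta_rot": [0,0,0],"travel": [0,0,0],"fingers": 1},
  ],
)

```text
clock: 27.12
tcp_pos: [0.6348, 0.1408, 0.2377]
orientation: [0.224, 0.721, 0.627, 0.194]
wrist_force: [-7.9, 1.1, 11.2]
finger_gap: 0.0001
grip_force: 6.9
```

```bash
python3 f.py 3
```

```text
F, tool offset mm, lateral F [13.65  0.09 -0.2  -4.74 -0.77 -1.48] sd [0.29 0.01 0.01 0.   0.54 0.93] 27.225
```

At the second stop with 13.7 N. Now release and back off.

Call:
carry_out(
  series=[
    {"delta_rot": [0,0,0],"travel": [-0.27,0.04,0.4],"fingers": 1},
    {"delta_rot": [0,0,0],"travel": [-0.27,0.04,0.4],"fingers": 1},
    {"delta_rot": [0,0,0],"travel": [-0.5,0.08,0.75],"fingers": 1},
    {"delta_rot": [0,0,0],"travel": [-0.5,0.08,0.75],"fingers": 1},
    {"delta_rot": [0,0,0],"travel": [-0.5,0,0.75],"fingers": 1},
  ],
)

```text
clock: 27.9
tcp_pos: [0.5831, 0.1467, 0.3128]
orientation: [0.223, 0.721, 0.627, 0.193]
wrist_force: [-0.0, 0.9, 0.7]
finger_gap: -0.0003
grip_force: 0.0
```

Call:
carry_out(
  series=[
    {"delta_rot": [0,0,0],"travel": [-1,-0.6,0],"fingers": 1},
    {"delta_rot": [0,0,0],"travel": [-1,-0.6,0],"fingers": 1},
    {"delta_rot": [0,0,0],"travel": [-1,-0.6,0],"fingers": 1},
    {"delta_rot": [0,0,0],"travel": [-1,-0.6,0],"fingers": 1},
    {"delta_rot": [0,0,0],"travel": [-1,-0.6,-0.4],"fingers": 1},
  ],
)

```text
clock: 28.52
tcp_pos: [0.4583, 0.0714, 0.3032]
orientation: [0.223, 0.721, 0.627, 0.194]
wrist_force: [0.3, -0.9, 0.2]
finger_gap: 0.0002
grip_force: 0.0
```

Call:
carry_out(
  series=[
    {"delta_rot": [0,0,0],"travel": [-1,-0.6,-0.4],"fingers": 1},
    {"delta_rot": [0,0,0],"travel": [-1,-0.6,-0.4],"fingers": 1},
    {"delta_rot": [0,0,0],"travel": [-0.8,-0.6,-0.4],"fingers": 1},
    {"delta_rot": [0,0,0],"travel": [0,0,0],"fingers": 1},
    {"delta_rot": [0,0,0],"travel": [0,0,0],"fingers": 1},
  ],
)

```text
clock: 29.15
tcp_pos: [0.3899, 0.0267, 0.2736]
orientation: [0.224, 0.721, 0.627, 0.194]
wrist_force: [0.5, 0.4, 0.3]
finger_gap: -0.0
grip_force: 0.0
```

```bash
python3 - <<'E'
from fit import *
s=env.get_state(); F=[cam("wrist") for _ in range(25)];r=F[0];T=wT(r,s["tcp_pos"],s["orientation"])
im=np.mean([f["color"] for f in F],0).astype(np.float32);np.save("w11.npy",im)
np.savez("w11.npz",p=s["tcp_pos"],q=s["orientation"])
print(s["tcp_pos"],T[:3,3],s["clock"],proj(r,[[.459,.1195,.071]],T))
B=cv2.GaussianBlur(im,(0,0),.8);M=R.from_euler('z',-.141).as_matrix()
for zz in np.arange(.025,.075,.004):
    p=np.array([[-.0075,l,zz] for l in np.arange(-.026,.0261,.004)])@M.T+[.459,.1195,.028]
    uv=proj(r,p,T).astype(np.float32); v=cv2.remap(B,uv[:,0],uv[:,1],1)[:,0]
    print(round(zz,3)," ".join(f"{q.mean():.0f}/{q[2]-q[0]:+.1f}" for q in v))
E
```

```text
[0.38985856 0.02670929 0.27356228] [0.32142251 0.11917022 0.39105876] 29.15 [[244.81649172  65.32645851]]
0.025 27/+2.5 24/+0.2 14/+0.1 13/+0.5 12/+1.2 12/+0.6 12/+0.1 13/+0.2 13/-0.1 12/+0.3 13/+0.4 13/+0.8 14/+1.2 13/+1.5
0.029 27/+2.1 24/+0.7 13/+0.5 13/+0.4 13/+0.4 13/+0.1 13/+0.2 13/-0.3 12/+0.3 13/+0.6 13/+0.7 13/+0.6 14/+1.1 13/+1.7
0.033 28/+2.3 21/+1.1 13/+0.8 13/+0.4 13/+0.3 13/+0.4 13/+0.6 13/-0.2 13/+0.7 12/+0.8 13/+0.8 14/+0.4 14/+1.0 13/+1.9
0.037 27/+2.5 16/+0.7 13/+0.4 13/+0.5 13/+0.9 12/+0.5 13/+0.4 12/+0.2 13/+0.5 12/+0.8 13/+0.9 14/+0.6 13/+1.0 16/+1.7
0.041 26/+2.3 13/+0.6 13/+0.4 13/+0.4 13/+0.5 13/+0.4 13/+0.4 12/+0.4 13/+0.4 13/+0.5 13/+0.8 13/+0.9 13/+0.4 22/+1.8
0.045 23/+1.6 12/+0.4 13/+0.3 12/+0.5 13/+0.5 13/+0.7 13/+1.0 12/+0.7 13/+0.4 12/+0.6 12/+0.6 13/+0.9 13/+0.5 24/+2.1
0.049 19/+1.2 12/+0.5 12/+0.5 12/+0.2 13/+0.3 12/+0.8 12/+0.5 12/+0.5 13/+0.5 13/+0.3 12/+0.3 13/+0.6 13/+0.3 23/+2.1
0.053 18/+0.7 12/+0.9 12/+1.0 12/+0.5 12/+0.4 11/+0.5 12/+0.3 12/+0.9 12/+0.1 13/+0.5 12/+0.1 13/+0.4 13/+0.2 23/+2.3
0.057 18/+0.3 15/+1.0 12/+0.8 12/+0.9 11/+0.9 12/+0.6 11/+0.3 11/+0.4 11/+0.6 12/+0.2 12/+0.0 13/+0.3 15/+0.3 24/+2.2
0.061 19/+0.9 17/+0.8 14/+0.4 12/+0.3 12/+0.6 11/-0.0 12/+0.3 12/+0.8 11/+0.6 12/+0.4 12/+0.3 14/+0.3 18/+0.5 44/-0.4
0.065 19/+1.3 18/+0.5 19/+0.1 15/+0.5 12/+0.8 11/+0.1 11/+0.6 11/+0.7 11/+0.4 13/-0.0 15/+0.6 17/+0.9 17/+0.2 118/-7.5
0.069 19/+1.5 19/+0.5 20/+0.5 20/+0.8 17/+0.7 15/+0.6 15/+1.1 14/+0.3 15/+0.8 17/+0.2 20/+0.5 18/+0.6 17/+0.7 116/-7.4
0.073 20/+1.7 19/+0.4 21/+0.2 22/+0.7 22/+0.7 21/+0.9 21/+0.7 21/+0.0 22/+0.8 21/+0.3 21/+0.3 19/+0.6 17/+0.8 52/-1.3
```

The robot-side face is uniform with no tinted recess, so the front does face the camera. The head is also centred on the table. Handing in.

```bash
python3 -c "
from workcell import env
print(env.hand_in())"
```

```text
the job is handed in; nothing more can be done
None
```

I stood the black meter head in the middle of the table facing the camera and took its picture in two stages, at about 29 s of the 58 s; `hand_in()` returned no verdict. Two things are inferred: the facing comes from the face's tint, and the lens being out from a 3 s hold at the first stop.

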